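# Fit the last leg of a chip-rack riser

## Task

The little riser stand lies upside down on the counting table with one leg still out: take that leg from its block, pinch its spring button flush, slide the leg down into the empty socket with the button under the rim, and push it on until the button pops out through the hole in the socket's side. Be gentle, never lean hard on the leg, keep the chips, cards and the rack beside it where they are, and let go when it has clicked home.

Things in the scene. Friction and masses are not known exactly. Their poses are not given: they have to be found in the camera images.
- leg: The loose leg, a square aluminium bar standing upright, 90 mm long, about 90 g, spring button on its +y face. Origin: centre of the lower end, z up. Section: 22 x 22 mm up to 28 mm (the last 4 mm taper to 20 x 20), then 22 (x) by 20 mm (y) up to 78 mm, then a rubber foot 24 (x) by 18 mm (y). All centred on the axis.
- button (a joint): How far the spring button is pressed, m: 0 out, 0.008 flush with the 20 mm wide part of the bar, 0.0085 stop; 2 N when out, 5 N flush. Underside square: the rim stops it unless pressed flush; once its lower part is under the rim the tube keeps it pressed and the leg slides with up to 6 N of push, until it pops, drops up to 3 mm and stands hard on the hole's lower edge.
- button_face (a point): Centre of the steel button's outer face, 18 mm out along the leg's +y when out, 36 mm above the leg's lower end. The button is 10 mm wide and 28 to 44 mm above that end. Fingers closing along the leg's y press it flush; with their tips about 34 mm above the end, its lowest 6 mm stays free and goes under the rim before the tips meet the rim.
- stand: The riser stand, fixed, upside down: a grey plate 220 x 170 x 8 mm with its origin under its centre, z up, and four square steel sockets, 30 mm square outside, each in a dark 42 mm clamp foot 18 mm high, standing near x = +-70, y = +-55 mm. Three hold legs that reach about 107 mm high; the one near x = -70, y = +55 mm is empty.
- mouth (a point): Nominal centre of the empty socket's open top, 76 mm above the table, axes as the stand's. It is a mark on the stand: the socket itself is clamped tight up to 12 mm either way from it along x and up to 6 mm higher or lower, differently each time and not in the readings; look or feel for it. Square to the stand, not off in y.
- block: Black parts block that holds the leg, fixed, 64 x 64 x 32 mm, origin under its centre. The leg stands loosely in its 25.5 mm square well, whose floor is 12 mm above the table.
- small_rack: Loose clear rack with two rolls of chips, 71 x 88 x 43 mm, to be left alone; origin under its centre.
- card_box: Loose flat card box, 64 x 90 x 19 mm, to be left alone; origin under its centre.
- chips_on_stand: Loose short column of chips on the stand's plate, 39 mm across, 31 mm high, to be left alone; origin under its centre.
- hole (a point): Nominal centre of the button hole in the outer face of the empty socket's +y wall (off by as much as the mouth). Bore 24 x 24 mm, walls 3 mm; hole 14 mm wide, from 12 to 31 mm below the true rim. The leg goes in with its y along the stand's y, same sense; home, its lower end is 56 to 60 mm below the true rim, its foot's top 30 to 34 mm above.
Things that resemble listed ones, but are neither listed nor needed, are in the scene too. There is more than one size of the leg; the one meant has the size given above.

How it is judged (in metres and radians):
On the way, in this order (a step that is already met when the one before it is completed fails the run):
1. the leg's lower end is in the empty socket, upright, 14 mm or more below the nominal rim (x of leg in the frame of mouth between -0.015 and 0.015 m and y of leg in the frame of mouth between -0.004 and 0.004 m and z of leg in the frame of mouth below -0.014 m and angle between the z axis of leg and the z axis of mouth, either way round below 0.15 rad), for 0.1 s.
2. the leg slides on with the button pressed in more than 4 mm, its middle more than 8 mm below the nominal rim (x of leg in the frame of mouth between -0.015 and 0.015 m and y of leg in the frame of mouth between -0.004 and 0.004 m and z of button_face in the frame of mouth below -0.008 m and value of joint button above 0.004 m), for 0.05 s.
At the end, for the whole second after the job is handed in: The leg rests in the empty socket, upright within 0.1 rad, its lower end 48 to 67.5 mm below and within 15 mm (x) and 4 mm (y) of the nominal mouth, the button out again to within 1.5 mm and proud of the socket's outer face (15.5 mm or more from the nominal axis) (value of joint button below 0.0015 m and y of button_face in the frame of mouth above 0.0155 m and z of leg in the frame of mouth between -0.0675 and -0.048 m and x of leg in the frame of mouth between -0.015 and 0.015 m and y of leg in the frame of mouth between -0.004 and 0.004 m and angle between the z axis of leg and the z axis of mouth, either way round below 0.1 rad and linear speed of leg below 0.02 m/s); the robot touches nothing.
It fails at once if the leg (with its button) is pressed on the stand with more than 30 N (contact force between leg and stand above 30 N).
It fails at once if the small rack, the card box or the chips on the stand are shifted by more than 20 mm (distance of any of small_rack, card_box, chips_on_stand from where it was at the start of the episode above 0.02 m).
It also fails if it takes over 67 s, if anything falls off the work surface, if the arm or the gripper's body presses on something with over 40 N, if the wrist force passes 120 N, or if a joint passes its speed limit or range.

## Robot

A 6-joint arm with a two-finger parallel gripper is mounted at the origin on the work surface. World frame = base frame: x ahead of the robot, y to its left, z up, the work surface at z = 0. Lengths are in m, angles in degrees, forces in N, time in s.
With the tool pointing down it reaches from about 0.25 to 0.725 m from the base axis. Payload 9.7 kg.
Tool frame: the origin (TCP) lies on the centre line of the jaws, within the pads' length; the fingertips stand 19 mm ahead of it and the grasp point (between the pads) is the TCP; z points along the fingers, y is the direction in which the jaws open and shut (so a half turn about z gives the same grasp; the last joint's range is limited). The gripper opens to 85 mm and grips with 20 to 120 N. Pads are 22 mm wide; open, the fingers measure 114 mm over their backs; the gripper's body (76 mm by 85 mm) begins 54 mm behind the grasp point. The pads swing forward as they close: fully open they stand 13 mm farther back than shut.
Start: joints at [-63.197, 4.979, 10.078, 95.1, 0, 90], TCP at [0.248, -0.491, 0.25] pointing down, gripper open.
Joint ranges: [-179.16, 179.16], [-48.56, 103.87], [-65.8, 70.77], [-126.05, 130.52], [-82.76, 87.17], [-180, 180]. Speed limits (degrees/s): [127.2, 127.2, 147.25, 180, 180, 180].

## Interface

Orientations are given as [roll, pitch, yaw] about the fixed x, y, z axes, in that order (R = Rz(yaw) Ry(pitch) Rx(roll)).
In Python, from workcell import bot gives the robot as it stands.
- The arm moves only by the tool servo_tool, never from a script. Its argument "motion" is a list that holds one entry, the list of rows, each a list of 6 numbers: the shift along the tool's x, y, z in mm, then the turn, a rotation vector about the tool's x, y, z in rad. A call has 1 to 5 rows; each row shifts and turns the commanded pose from where the row before left it, along the tool's axes as they then stand; what a row does not reach is not made up. A row lasts 1/10 s, in which the tool goes at most 50 mm and 8.59 degrees, less where a joint would pass 70% of its speed; a pose out of reach is approached as far as the arm can. A call is refused whole if a number of a shift passes 50 or a number of a turn 0.15, either way. A call with a gripper value outside its range is refused whole. "gripper" is the finger opening in mm, from 0 to 85.4, set as the call begins (left out, the last holds). The fingers move at their own pace and stop on an object; "newtons" is the grip in N (left out, the last holds). Time passes only in rows, so rows that do not move let the fingers close. It gives the time, the measured TCP pose, the force and the opening at its end, in the units of the state.
- bot.get_obs(): the state, without advancing time (a new reading comes with each control period).
- bot.camera(name): name is "scene" or "top" or "wrist"; returns a dict with "color" (400x640x3 uint8, red, green, blue), "fx", "fy", "cx", "cy" (pixels), "R" (3x3) and "t" (3): a world point X has camera coordinates R X + t. Camera axes: x right, y down, z forward; pixel columns grow to the right and rows downward; lengths in m; the calibration is good to about 2 mm. A picture is of the moment at which its call begins. There is no depth.
- bot.job_done(): hands the job in, once; it reports no verdict.
Trained networks look in a picture, given as the dict that the camera call returned (one of the last four; its "shot" number tells which), for a name from the list of things; names that differ only in an ending like _2 or _b are one class to them, and where a whole thing is asked for, a point or a joint stands for the part that bears it (a point fixed in the world has none). Each returns a list of dicts, best first, with "confidence" (0 to 1); they miss things now and then, are a little off and sometimes report something else, mostly with a low value. They report only what shows in the picture. A call takes as long as a camera call. They do not tell look-alikes from the thing itself.
- bot.look_for(picture, label): "rect" ([left, top, width, height] in pixels, round what is visible of it).
The state is a dict: "time": time; "q": joint angles; "qd": joint speeds; "joint_efforts": joint torques, N m; "ee_pos": TCP position; "tcp_rot": TCP orientation; "wrist_force": force on the tool from outside, world axes, zero at the start; "torque": the same for the moment, N m; "opening": finger opening in m.
Only numpy, scipy, OpenCV 4.12 (cv2) and the standard library are available. Lean on these libraries where they do the work, as an engineer would, in place of code of your own. Each camera call takes 0.05 s, during which the arm holds its last target.

## Working session

There is one attempt and no reset: what is moved stays moved. The work goes in short steps, Python scripts to look and compute and a tool call to move; the robot and the scene stay as the last step left them, time stands still between calls to the robot, and variables do not carry over. Pictures are saved under pics/ and viewed, and the job is handed in when it is done.

Besides the shell and the picture viewer there is one more tool, called as name(argument=value, ...) on one line, values as JSON. servo_tool: Moves the arm, as the interface text tells. Its arguments: {"type":"object","properties":{"motion":{"type":"array","items":{"type":"array","items":{"type":"array","items":{"type":"number"}}}},"gripper":{"type":"number"},"newtons":{"type":"number"}},"required":["motion"]}

```bash
mkdir -p pics; ls; cat > h.py <<'E'
import numpy as np, cv2, pickle
from workcell import bot
def snap(n,f):
    p=bot.camera(n); cv2.imwrite('pics/%s.png'%f,p['color'][:,:,::-1]); 
    pickle.dump(p,open('pics/%s.pkl'%f,'wb')); return p
def ray(p,u,v):
    R=np.array(p['R']);t=np.array(p['t'])
    d=R.T@np.array([(u-p['cx'])/p['fx'],(v-p['cy'])/p['fy'],1.]); return -R.T@t,d
def atz(p,u,v,z):
    o,d=ray(p,u,v); return o+d*(z-o[2])/d[2]
def proj(p,X):
    c=np.array(p['R'])@np.array(X)+np.array(p['t']); return c[0]/c[2]*p['fx']+p['cx'],c[1]/c[2]*p['fy']+p['cy']
def crop(p,f,x0,y0,w,h,s):
    cv2.imwrite('pics/%s.png'%f,cv2.resize(p['color'][y0:y0+h,x0:x0+w,::-1],None,fx=s,fy=s,interpolation=cv2.INTER_CUBIC))
E
python3 - <<'E'
from h import *
for n in('scene','top'):
    p=snap(n,n+'0')
    for l in ('leg','stand','block','small_rack','card_box','chips_on_stand'):
        print(n,l,[([int(x) for x in d['rect']],round(d['confidence'],2)) for d in bot.look_for(p,l)])
    print(p['fx'],p['R'],p['t'])
print(bot.get_obs())
E
```

```text
pics
scene leg [([333, 150, 18, 45], 0.92), ([368, 126, 20, 59], 0.74), ([322, 181, 43, 40], 0.64), ([132, 227, 183, 172], 0.34)]
scene stand [([133, 228, 180, 171], 0.67)]
scene block [([322, 180, 45, 40], 0.75)]
scene small_rack [([408, 200, 65, 56], 0.67)]
scene card_box [([231, 186, 61, 37], 0.86)]
scene chips_on_stand []
502.10459735340726 [[ 0.647901    0.76169693 -0.00648679]
 [ 0.41250242 -0.35800912 -0.83765818]
 [-0.640364    0.54004375 -0.54615629]] [-0.38220496 -0.13741191  1.13008644]
top leg [([193, 225, 30, 16], 0.7), ([254, 218, 18, 16], 0.56)]
top stand [([368, 136, 95, 110], 0.79)]
top block [([248, 212, 33, 35], 0.91)]
top small_rack [([217, 125, 48, 36], 0.69)]
top card_box [([291, 255, 50, 42], 0.7)]
top chips_on_stand [([408, 172, 20, 17], 0.75)]
373.6902221329459 [[ 0.02419014 -0.99966811  0.00886017]
 [-0.99075364 -0.02515606 -0.13332063]
 [ 0.13349927 -0.00555321 -0.99103335]] [0.01490099 0.5331039  0.72741599]
{'time': 0.7, 'q': array([-6.31956416e+01,  4.97824934e+00,  1.00795612e+01,  9.50995098e+01,
       -5.75546185e-04,  8.99992469e+01]), 'qd': array([-0.03902557, -0.04713812, -0.04298519,  0.0215019 ,  0.02372781,
       -0.04121319]), 'joint_efforts': array([ 1.78966380e-03, -5.19966066e+01,  4.64782834e+01,  1.19092590e-03,
        1.58370658e-04, -8.59317481e-06]), 'ee_pos': array([ 0.24801909, -0.49090748,  0.25030246]), 'tcp_rot': array([1.79998198e+02, 5.75569870e-04, 2.68051115e+01]), 'wrist_force': array([-0.49121612, -0.39924616,  0.60654158]), 'torque': array([-0.0130333 ,  0.05022319,  0.00296844]), 'opening': 0.0853911440154988}
```

View pics/scene0.png

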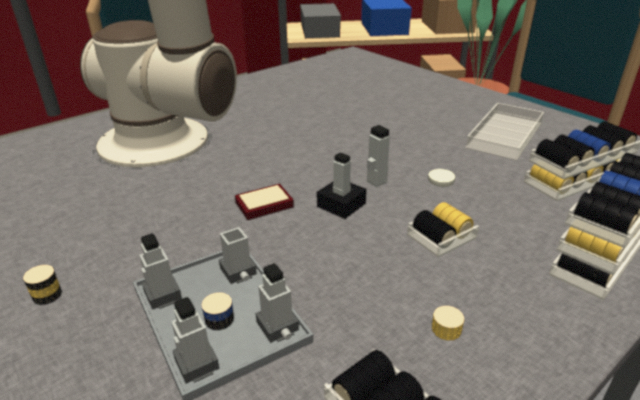

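View pics/top0.png

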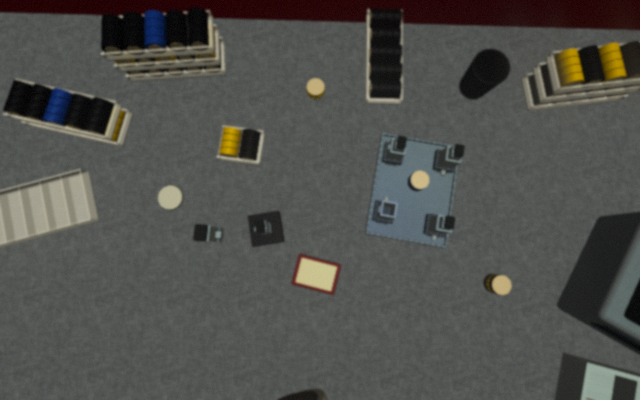

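```bash
python3 - <<'E'
from h import *
p=pickle.load(open('pics/scene0.pkl','rb'));crop(p,'c1',300,110,130,120,6)
crop(p,'c2',120,215,200,180,4)
p=pickle.load(open('pics/top0.pkl','rb'));crop(p,'c3',180,195,120,70,6);crop(p,'c4',360,125,110,125,5)
E
```

```text
(no output)
```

View pics/c1.png

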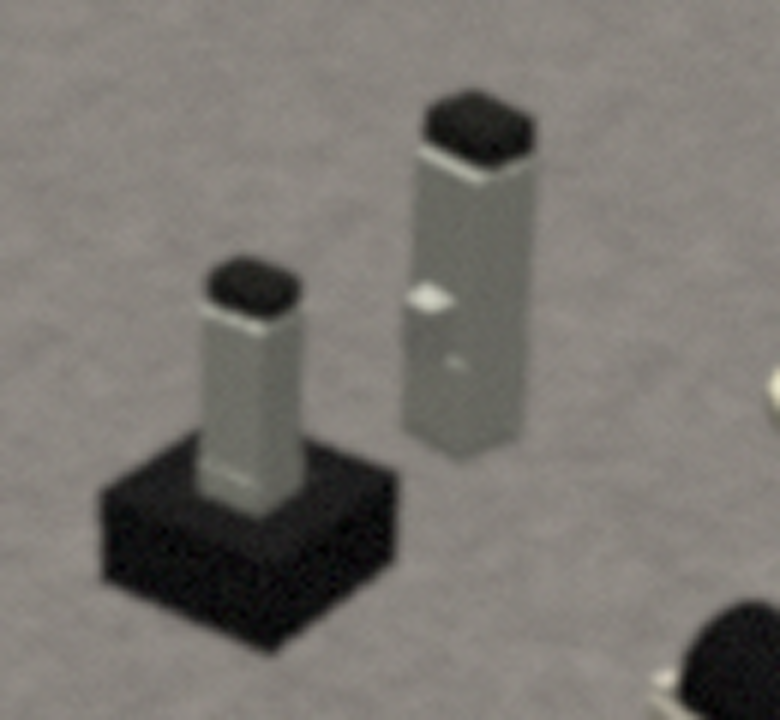

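View pics/c2.png

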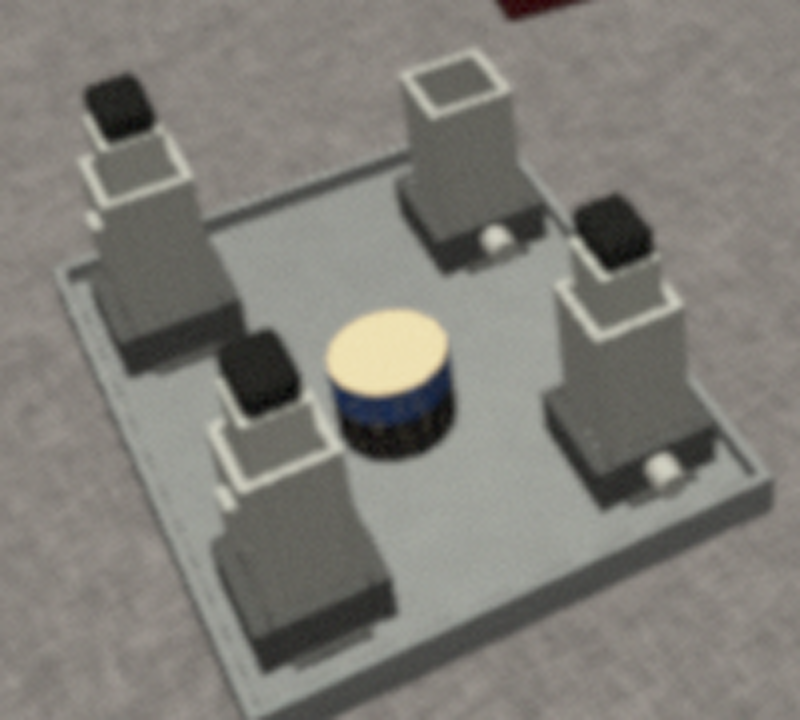

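View pics/c3.png

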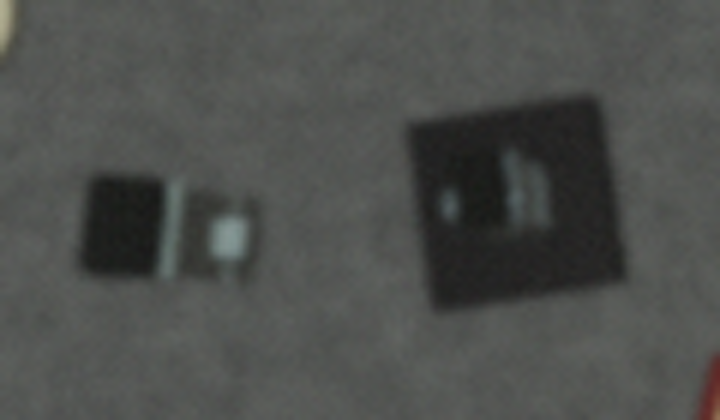

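View pics/c4.png

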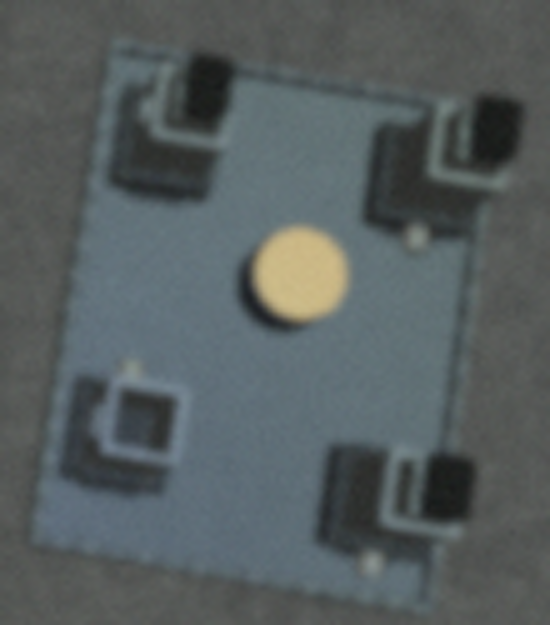

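```bash
cat >> h.py <<'E'
from scipy.optimize import least_squares
def tri(obs):
    A=np.zeros((3,3));b=np.zeros(3)
    for p,u,v in obs:
        o,d=ray(p,u,v);d=d/np.linalg.norm(d);M=np.eye(3)-np.outer(d,d);A+=M;b+=M@o
    return np.linalg.solve(A,b)
def rot(a): a=np.radians(a);return np.array([[np.cos(a),-np.sin(a)],[np.sin(a),np.cos(a)]])
E
python3 - <<'E'
from h import *
S=pickle.load(open('pics/scene0.pkl','rb'));T=pickle.load(open('pics/top0.pkl','rb'))
for n,p,L in(('top',T,[(382.4,132.6),(446,246.6),(367,233.6)]),('scene',S,[(135,282.5),(312.5,336),(182.5,394)])):
    print(n,[atz(p,u,v,.01).round(4) for u,v in L])
# fit stand
obs=[(T,382.4,132.6,1,1),(T,446,246.6,-1,-1),(T,367,233.6,-1,1),(T,456,144,1,-1),(S,135,282.5,-1,-1),(S,312.5,336,1,1),(S,182.5,394,1,-1)]
def f(x):
    r=[]
    for p,u,v,a,b in obs:
        q=rot(x[2])@[a*.11,b*.085]+x[:2]; P=proj(p,[q[0],q[1],.010]); r+=[P[0]-u,P[1]-v]
    return np.array(r)
s=least_squares(f,[.45,-.2,0],loss='soft_l1',x_scale=[.01,.01,1]);print('stand',s.x,f(s.x).round(1))
x=s.x
m=rot(x[2])@[-.07,.055]+x[:2];print('mouth',m)
r=[(220.5,235),(239.5,227.5),(248,238),(227.5,244.25)]; # scene
c=np.mean(r,0);ct=np.mean([(382.4,200.6),(397,202),(395.6,218),(380.6,216)],0)
M=tri([(S,*c),(T,*ct)]);print('true',M,'stand frame off',rot(x[2]).T@(M[:2]-m),M[2]-.076)
for P in [M]:print(proj(S,P),c,proj(T,P),ct)
for z in(.07,.076,.082):print(atz(S,*c,z),atz(T,*ct,z))
# block top corners
bt=[(180+a/6,195+b/6) for a,b in[(408,122),(597,95),(627,280),(435,310)]]
P=np.array([atz(T,*q,.032) for q in bt]);print('block',P.round(4),P.mean(0))
bs=[(300+a/6,110+b/6) for a,b in[(100,495),(272,572),(398,478)]]
print(np.array([atz(S,*q,.032) for q in bs]).round(4))
print('yaw',[np.degrees(np.arctan2(*(P[i]-P[j])[[1,0]])) for i,j in((0,3),(1,2),(1,0),(2,3))])
# foot top center
ft=np.array([180+477/6,195+190/6]);fs=np.array([300+254/6,110+287/6]);F=tri([(S,*fs),(T,*ft)]);print('foot',F)
b=tri([(T,180+450/6,195+205/6)]) if 0 else atz(T,180+450/6,195+205/6,.048);print('button',b)
o=atz(T,193+15,233,.05);print(o)
print('rack',atz(T,241,144,.03),'cards',atz(T,316,274,.019))
E
```

```text
top [array([ 0.6848, -0.0972,  0.01  ]), array([ 0.443 , -0.2305,  0.01  ]), array([ 0.4659, -0.0656,  0.01  ])]
scene [array([ 0.4377, -0.2256,  0.01  ]), array([ 0.6817, -0.0955,  0.01  ]), array([ 0.6518, -0.2607,  0.01  ])]
stand [ 0.56085235 -0.16128252 -9.09796894] [-1.1  0.8 -1.2  2.  -2.7  0.   2.9  3.5 -1.1  1.1  1.1  0.2  0.2  3.5]
mouth [ 0.50042976 -0.09590584]
true [ 0.51171632 -0.09915049  0.07301651] stand frame off [ 0.01165762 -0.00141917] -0.002983494957787186
(np.float64(233.33034662885203), np.float64(236.1971269369489)) [233.875  236.1875] (np.float64(388.56263713973203), np.float64(208.94245246257339)) [388.9  209.15]
[ 0.50855419 -0.09664796  0.07      ] [ 0.51166676 -0.10035971  0.07      ]
[ 0.5158084  -0.10044274  0.076     ] [ 0.51099379 -0.09925664  0.076     ]
[ 0.52306262 -0.10423751  0.082     ] [ 0.51032082 -0.09815357  0.082     ]
block [[0.496  0.1799 0.032 ]
 [0.5069 0.1162 0.032 ]
 [0.4446 0.1037 0.032 ]
 [0.433  0.1677 0.032 ]] [0.47012752 0.14187155 0.032     ]
[[0.4486 0.1058 0.032 ]
 [0.5118 0.1162 0.032 ]
 [0.499  0.1783 0.032 ]]
yaw [np.float64(11.01424321168683), np.float64(11.409885168941454), np.float64(-80.36799318367729), np.float64(-79.75092344229812)]
foot [0.4701849  0.14542627 0.09550928]
button [0.46750684 0.16155773 0.048     ]
[0.45757757 0.25343396 0.05      ]
rack [0.64559595 0.20257372 0.03      ] cards [0.38114415 0.03848773 0.019     ]
```

```bash
cat > plan.py <<'E'
import sys
from h import *
def plan(x,y,z,yaw,n):
    o=bot.get_obs();p=np.array(o['ee_pos']);cy=o['tcp_rot'][2];d=np.array([x,y,z])-p
    t=((cy-yaw)+180)%360-180  # turn about tool z in deg
    print('from',p.round(4),o['tcp_rot'].round(2),'t',o['time'],'F',o['wrist_force'].round(1),'op',round(o['opening']*1000,1))
    for k in range(n):
        a=np.radians(cy-t*k/n); s=d/n*1000
        print([round(v,1) for v in (s[0]*np.cos(a)+s[1]*np.sin(a), s[0]*np.sin(a)-s[1]*np.cos(a), -s[2])]+[0,0,round(np.radians(t/n),4)])
if __name__=='__main__': plan(*map(float,sys.argv[1:5]),int(sys.argv[5]))
E
python3 plan.py .46 -.10 .25 -9 10
python3 - <<'E'
from h import *
p=snap('wrist','w0');R=np.array(p['R']);print(-R.T@p['t'],R)
E
```

```text
from [ 0.248  -0.4909  0.2503] [180.     0.    26.81] t 0.7 F [-0.5 -0.4  0.6] op 85.4
[np.float64(36.5), np.float64(-25.3), np.float64(0.0), 0, 0, np.float64(0.0625)]
[np.float64(34.9), np.float64(-27.6), np.float64(0.0), 0, 0, np.float64(0.0625)]
[np.float64(33.1), np.float64(-29.7), np.float64(0.0), 0, 0, np.float64(0.0625)]
[np.float64(31.2), np.float64(-31.7), np.float64(0.0), 0, 0, np.float64(0.0625)]
[np.float64(29.1), np.float64(-33.6), np.float64(0.0), 0, 0, np.float64(0.0625)]
[np.float64(27.0), np.float64(-35.3), np.float64(0.0), 0, 0, np.float64(0.0625)]
[np.float64(24.7), np.float64(-37.0), np.float64(0.0), 0, 0, np.float64(0.0625)]
[np.float64(22.4), np.float64(-38.4), np.float64(0.0), 0, 0, np.float64(0.0625)]
[np.float64(19.9), np.float64(-39.8), np.float64(0.0), 0, 0, np.float64(0.0625)]
[np.float64(17.4), np.float64(-40.9), np.float64(0.0), 0, 0, np.float64(0.0625)]
[ 0.31797853 -0.45444712  0.37420033] [[ 4.51275258e-01 -8.92384743e-01  3.34530478e-04]
 [-8.49739706e-01 -4.29595279e-01  3.05598313e-01]
 [-2.72567559e-01 -1.38193221e-01 -9.52160469e-01]]
```

View pics/w0.png

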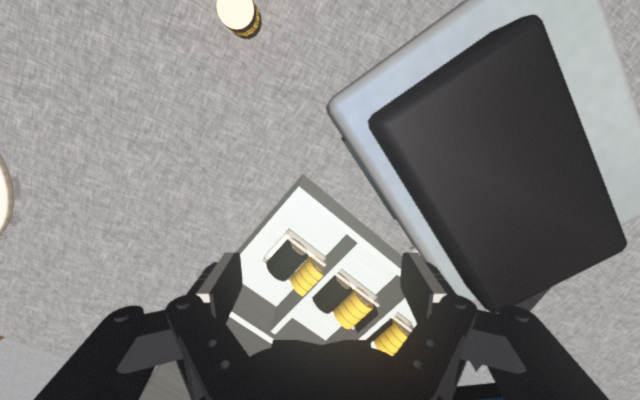

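servo_tool(motion=[[[36.5,-25.3,0,0,0,0.0625],[34.9,-27.6,0,0,0,0.0625],[33.1,-29.7,0,0,0,0.0625],[31.2,-31.7,0,0,0,0.0625],[29.1,-33.6,0,0,0,0.0625]]])

```text
time: 1.25
ee_pos: [0.3544, -0.2939, 0.2504]
tcp_rot: [180.0, -0.0, 8.7]
wrist_force: [1.2, -1.0, 0.0]
opening: 0.0855
```

servo_tool(motion=[[[27,-35.3,0,0,0,0.0625],[24.7,-37,0,0,0,0.0625],[22.4,-38.4,0,0,0,0.0625],[19.9,-39.8,0,0,0,0.0625],[17.4,-40.9,0,0,0,0.0625]]])

```text
time: 1.75
ee_pos: [0.4605, -0.0982, 0.2506]
tcp_rot: [180.0, -0.0, -9.2]
wrist_force: [0.1, 0.3, 0.6]
opening: 0.0852
```

servo_tool(motion=[[[0,0,0,0,0,0],[0,0,0,0,0,0]]])

```text
time: 1.95
ee_pos: [0.4601, -0.0992, 0.2502]
tcp_rot: [180.0, 0.0, -8.8]
wrist_force: [-0.1, 0.4, -0.9]
opening: 0.0854
```

```bash
python3 - <<'E'
from h import *
p=snap('wrist','w1');o=bot.get_obs();print(o['ee_pos'],o['tcp_rot'],o['time'])
E
```

```text
[ 0.45978987 -0.10002505  0.25027834] [ 1.79985154e+02  1.10459388e-02 -8.92380669e+00] 2.0
```

View pics/w1.png

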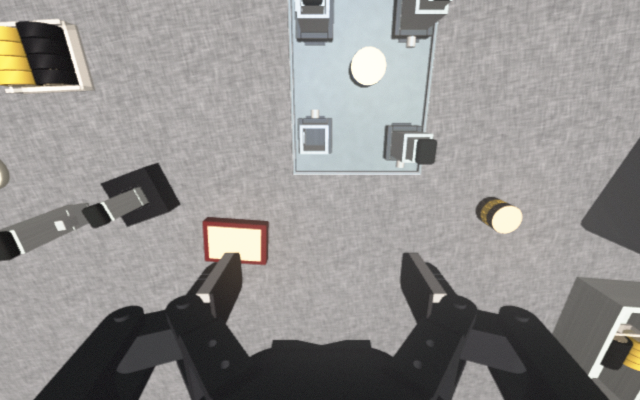

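```bash
python3 - <<'E'
from h import *
p=pickle.load(open('pics/w1.pkl','rb'));crop(p,'c5',280,85,70,100,8);crop(p,'c6',80,150,120,90,6);print(p['fx'])
E
```

```text
275.34281668816254
```

View pics/c5.png

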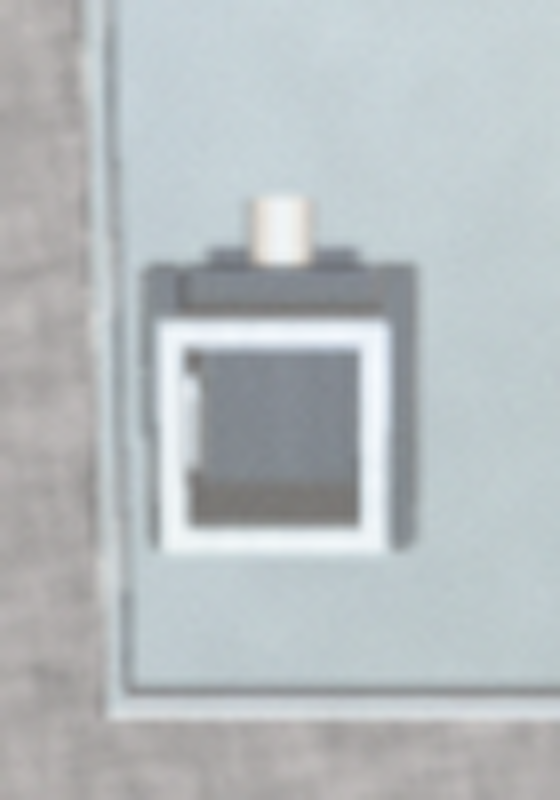

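View pics/c6.png

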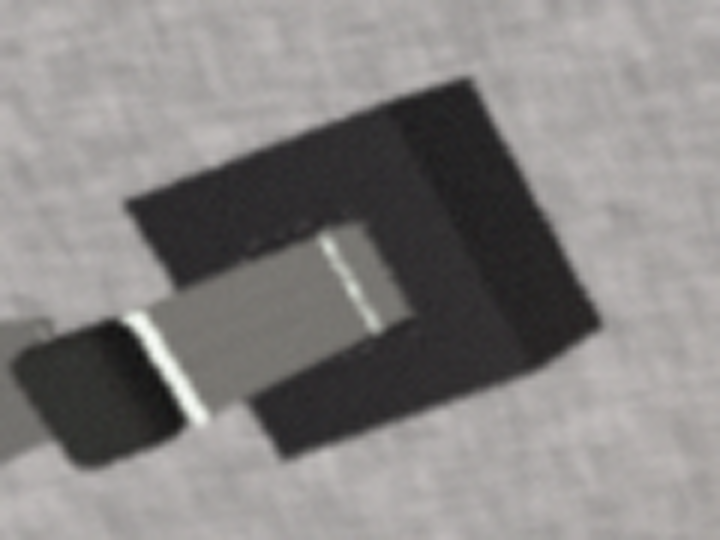

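```bash
python3 - <<'E'
from h import *
p=pickle.load(open('pics/w1.pkl','rb'));T=pickle.load(open('pics/top0.pkl','rb'));S=pickle.load(open('pics/scene0.pkl','rb'))
C=np.array([[157,318],[390,318],[390,552],[160,552],[184,348],[361,348],[361,526],[187,526]])/8+[280,85]
M=np.array([[1,1],[1,-1],[-1,-1],[-1,1]])*.015;M=np.vstack([M,M*.8])
def f(x):
    r=[]
    for c,m in zip(C,M):
        q=rot(x[3])@m+x[:2];P=proj(p,[*q,x[2]]);r+=[P[0]-c[0],P[1]-c[1]]
    return np.array(r)
s=least_squares(f,[.51,-.1,.075,-9],x_scale=[.01,.01,.01,1]);print(s.x,f(s.x).round(2))
for z in(.07,.073,.076,.079,.082):
    print(z,atz(p,*C[:4].mean(0),z),atz(T,388.9,209.15,z),atz(S,233.9,236.2,z))
print(tri([(p,*C[:4].mean(0)),(T,388.9,209.15),(S,233.9,236.2)]))
print('corner',atz(p,280+108/8,85+718/8,.012),atz(p,280+108/8,85+718/8,.008))
print('yaw edge',atz(p,280+87/8,85,.01)-atz(p,280+108/8,85+718/8,.01))
B=np.array([[125,205],[395,110],[530,370],[285,460]])/6+[80,150]
Q=np.array([atz(p,*b,.032) for b in B]);print(Q,Q.mean(0))
E
```

```text
[ 0.5117799  -0.09890122  0.07538433 -8.81114678] [ 0.15  0.31 -0.3   0.31 -0.54 -0.14  0.43 -0.14 -0.3  -0.48  0.44 -0.48
  0.33  0.31 -0.22  0.31]
0.07 [ 0.51162878 -0.09881346  0.07      ] [ 0.51166676 -0.10035971  0.07      ] [ 0.50860284 -0.09663681  0.07      ]
0.073 [ 0.51188552 -0.09892735  0.073     ] [ 0.51133027 -0.09980818  0.073     ] [ 0.5122296  -0.09853428  0.073     ]
0.076 [ 0.51214226 -0.09904124  0.076     ] [ 0.51099379 -0.09925664  0.076     ] [ 0.51585637 -0.10043174  0.076     ]
0.079 [ 0.512399   -0.09915513  0.079     ] [ 0.5106573 -0.0987051  0.079    ] [ 0.51948314 -0.1023292   0.079     ]
0.082 [ 0.51265573 -0.09926902  0.082     ] [ 0.51032082 -0.09815357  0.082     ] [ 0.5231099  -0.10422667  0.082     ]
[ 0.51178596 -0.09907078  0.07301254]
corner [ 0.46509097 -0.06164435  0.012     ] [ 0.46428935 -0.06110618  0.008     ]
yaw edge [ 0.1104911  -0.01732198  0.        ]
[[0.49474928 0.18170908 0.032     ]
 [0.50558479 0.11765616 0.032     ]
 [0.44550668 0.10827496 0.032     ]
 [0.43325336 0.16949414 0.032     ]] [0.46977353 0.14428358 0.032     ]
```

```bash
python3 plan.py .40 .13 .24 10.5 6
```

```text
from [ 0.4598 -0.1     0.2503] [ 1.7999e+02  1.0000e-02 -8.9200e+00] t 2.0 F [-0.1  0.4  0.2] op 85.4
[np.float64(-15.8), np.float64(-36.3), np.float64(1.7), 0, 0, np.float64(-0.0565)]
[np.float64(-13.7), np.float64(-37.2), np.float64(1.7), 0, 0, np.float64(-0.0565)]
[np.float64(-11.6), np.float64(-37.9), np.float64(1.7), 0, 0, np.float64(-0.0565)]
[np.float64(-9.4), np.float64(-38.5), np.float64(1.7), 0, 0, np.float64(-0.0565)]
[np.float64(-7.2), np.float64(-38.9), np.float64(1.7), 0, 0, np.float64(-0.0565)]
[np.float64(-5.0), np.float64(-39.3), np.float64(1.7), 0, 0, np.float64(-0.0565)]
```

servo_tool(motion=[[[-15.8,-36.3,1.7,0,0,-0.0565],[-13.7,-37.2,1.7,0,0,-0.0565],[-11.6,-37.9,1.7,0,0,-0.0565],[-9.4,-38.5,1.7,0,0,-0.0565],[-7.2,-38.9,1.7,0,0,-0.0565]]])

```text
time: 2.5
ee_pos: [0.4111, 0.0677, 0.2425]
tcp_rot: [-179.0, -0.1, 8.8]
wrist_force: [0.8, 0.0, 0.0]
opening: 0.0858
```

servo_tool(motion=[[[-5,-39.3,1.7,0,0,-0.0565],[0,0,0,0,0,0],[0,0,0,0,0,0]]])

```text
time: 2.8
ee_pos: [0.4029, 0.0959, 0.2415]
tcp_rot: [-178.6, -0.1, 12.6]
wrist_force: [-0.3, -0.9, 1.1]
opening: 0.085
```

```bash
python3 - <<'E'
from h import *
p=snap('wrist','w2');o=bot.get_obs();print(o['ee_pos'],o['tcp_rot'],o['time'])
for l in('leg','button_face','block'):print(l,[([int(x) for x in d['rect']],round(d['confidence'],2)) for d in bot.look_for(p,l)])
print(proj(p,[.47,.143,.1]))
E
```

```text
[0.40305081 0.09558625 0.24152328] [-1.78616571e+02 -1.20241922e-01  1.25484011e+01] 2.85
leg [([152, 85, 72, 41], 0.82), ([278, 102, 28, 28], 0.6)]
button_face [([209, 103, 11, 18], 0.73)]
block [([269, 87, 55, 57], 0.67)]
(np.float64(291.8235550604084), np.float64(116.46268492063489))
```

View pics/w2.png

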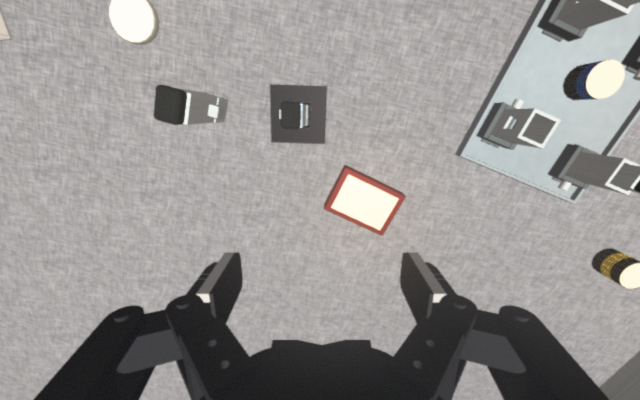

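```bash
python3 - <<'E'
from h import *
p=pickle.load(open('pics/w2.pkl','rb'));crop(p,'c7',260,78,75,75,8)
E
```

```text
(no output)
```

View pics/c7.png

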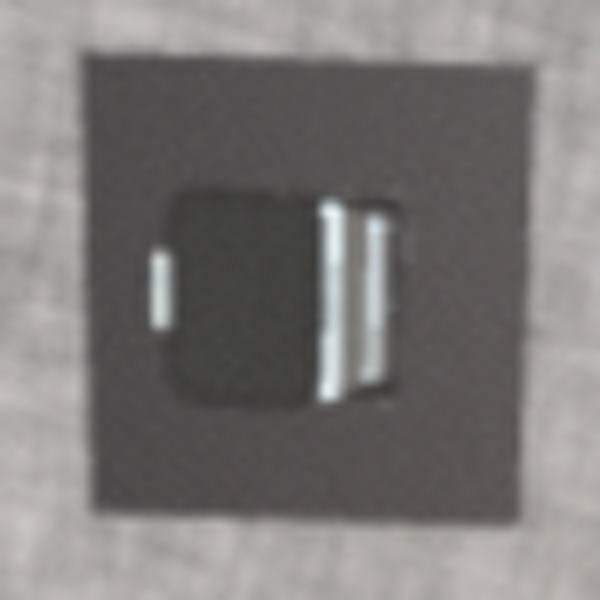

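```bash
python3 - <<'E'
from h import *
p=pickle.load(open('pics/w2.pkl','rb'))
g=lambda a,b,z:atz(p,260+a/8,78+b/8,z)
for n,a,b,z in(('ledge',(327,203),(330,402),.09),('shoulder',(375,212),(373,382),.04),('blockL',(85,55),(95,512),.032),('blockR',(537,65),(520,522),.032)):
    A=g(*a,z);B=g(*b,z);d=A-B;print(n,A,B,np.linalg.norm(d),np.degrees(np.arctan2(d[1],d[0])))
print('foot',g(237,298,.102),'btn top',g(162,290,.056))
print('blk',np.mean([g(85,55,.032),g(95,512,.032),g(537,65,.032),g(520,522,.032)],0))
E
python3 plan.py .40 .13 .24 10.5 6
```

```text
ledge [0.4831337  0.13804628 0.09      ] [0.46089178 0.13320456 0.09      ] 0.02276280704246822 12.280821485694556
shoulder [0.48403882 0.13616109 0.04      ] [0.46152562 0.13177351 0.04      ] 0.022936759038564885 11.028090866720488
blockL [0.49565288 0.18090658 0.032     ] [0.43357681 0.1690616  0.032     ] 0.06319605888959895 10.80297485518312
blockR [0.50815478 0.11853504 0.032     ] [0.44618311 0.10679999 0.032     ] 0.0630729638296609 10.72265411730954
foot [0.47067562 0.14492961 0.102     ] btn top [0.46787828 0.16091466 0.056     ]
blk [0.4708919 0.1438258 0.032    ]
from [0.4032 0.0956 0.2414] [-1.7861e+02 -1.0000e-01  1.2510e+01] t 3.0 F [ 0.7 -0.1 -0.1] op 85.4
[np.float64(0.7), np.float64(-5.7), np.float64(0.2), 0, 0, np.float64(0.0059)]
[np.float64(0.7), np.float64(-5.7), np.float64(0.2), 0, 0, np.float64(0.0059)]
[np.float64(0.7), np.float64(-5.7), np.float64(0.2), 0, 0, np.float64(0.0059)]
[np.float64(0.6), np.float64(-5.7), np.float64(0.2), 0, 0, np.float64(0.0059)]
[np.float64(0.6), np.float64(-5.7), np.float64(0.2), 0, 0, np.float64(0.0059)]
[np.float64(0.6), np.float64(-5.7), np.float64(0.2), 0, 0, np.float64(0.0059)]
```

```bash
python3 plan.py .4705 .145 .20 11 4
```

```text
from [0.4032 0.0956 0.2414] [-1.7861e+02 -1.0000e-01  1.2510e+01] t 3.0 F [ 0.7 -0.1 -0.1] op 85.4
[np.float64(19.1), np.float64(-8.4), np.float64(10.3), 0, 0, np.float64(0.0066)]
[np.float64(19.1), np.float64(-8.5), np.float64(10.3), 0, 0, np.float64(0.0066)]
[np.float64(19.0), np.float64(-8.7), np.float64(10.3), 0, 0, np.float64(0.0066)]
[np.float64(18.9), np.float64(-8.8), np.float64(10.3), 0, 0, np.float64(0.0066)]
```

servo_tool(motion=[[[0,0,0,-0.024,0.002,0],[19.1,-8.4,10,0,0,0.0066],[19.1,-8.5,10,0,0,0.0066],[19,-8.7,10,0,0,0.0066],[18.9,-8.8,10,0,0,0.0066]]], gripper=60, newtons=40)

```text
time: 3.5
ee_pos: [0.477, 0.118, 0.2016]
tcp_rot: [-178.7, -0.2, 13.3]
wrist_force: [0.8, -0.3, 0.5]
opening: 0.0601
```

servo_tool(motion=[[[0,0,0,0,0,0],[0,0,0,0,0,0]]])

```text
time: 3.7
ee_pos: [0.476, 0.1179, 0.2016]
tcp_rot: [-178.7, -0.1, 13.3]
wrist_force: [-0.5, 0.2, -0.2]
opening: 0.0597
```

```bash
python3 plan.py .4705 .145 .065 11 6
```

```text
from [0.476  0.1179 0.2016] [-1.7874e+02 -1.2000e-01  1.3290e+01] t 3.7 F [-0.5  0.2 -0.2] op 59.7
[np.float64(0.2), np.float64(-4.6), np.float64(22.8), 0, 0, np.float64(0.0067)]
[np.float64(0.1), np.float64(-4.6), np.float64(22.8), 0, 0, np.float64(0.0067)]
[np.float64(0.1), np.float64(-4.6), np.float64(22.8), 0, 0, np.float64(0.0067)]
[np.float64(0.1), np.float64(-4.6), np.float64(22.8), 0, 0, np.float64(0.0067)]
[np.float64(0.0), np.float64(-4.6), np.float64(22.8), 0, 0, np.float64(0.0067)]
[np.float64(-0.0), np.float64(-4.6), np.float64(22.8), 0, 0, np.float64(0.0067)]
```

```bash
python3 -c "
from h import *
o=bot.get_obs();print(o['q'].round(2),o['joint_efforts'].round(1),o['torque'])"
```

```text
[ 13.23  -4.03  -4.39  89.52   1.26 179.94] [  0.1 -40.8  46.6  -0.3   0.1  -0. ] [ 0.00052731 -0.02946069  0.0442992 ]
```

servo_tool(motion=[[[0,0,0,0,0,-0.149],[0,0,0,0,0,-0.149],[0,0,0,0,0,-0.149],[0,0,0,0,0,-0.149],[0,0,0,0,0,-0.149]]])

```text
time: 4.2
ee_pos: [0.4757, 0.118, 0.2029]
tcp_rot: [-179.2, -1.1, 56.3]
wrist_force: [0.2, -0.2, -0.5]
opening: 0.06
```

servo_tool(motion=[[[0,0,0,0,0,-0.149],[0,0,0,0,0,-0.149],[0,0,0,0,0,-0.149],[0,0,0,0,0,-0.149],[0,0,0,0,0,-0.149]]])

```text
time: 4.7
ee_pos: [0.4757, 0.118, 0.2029]
tcp_rot: [179.8, -1.3, 99.0]
wrist_force: [-0.9, 0.4, -0.6]
opening: 0.0601
```

servo_tool(motion=[[[0,0,0,0,0,-0.149],[0,0,0,0,0,-0.149],[0,0,0,0,0,-0.149],[0,0,0,0,0,-0.149],[0,0,0,0,0,-0.149]]])

```text
time: 5.2
ee_pos: [0.4757, 0.118, 0.2029]
tcp_rot: [179.0, -0.8, 141.7]
wrist_force: [0.7, 0.1, 0.4]
opening: 0.06
```

servo_tool(motion=[[[0,0,0,0,0,-0.149],[0,0,0,0,0,-0.149],[0,0,0,0,0,-0.149],[0,0,0,0,0,-0.149],[0,0,0,0,0,-0.149]]])

```text
time: 5.7
ee_pos: [0.4757, 0.118, 0.203]
tcp_rot: [178.7, 0.1, -175.6]
wrist_force: [0.1, -0.0, -0.4]
opening: 0.0601
```

```bash
python3 plan.py .4705 .145 .20 191 4
```

```text
from [0.4757 0.118  0.203 ] [ 1.7870e+02  6.0000e-02 -1.7561e+02] t 5.7 F [ 0.1 -0.  -0.4] op 60.1
[np.float64(0.8), np.float64(6.8), np.float64(0.7), 0, 0, np.float64(-0.0288)]
[np.float64(0.6), np.float64(6.9), np.float64(0.7), 0, 0, np.float64(-0.0288)]
[np.float64(0.4), np.float64(6.9), np.float64(0.7), 0, 0, np.float64(-0.0288)]
[np.float64(0.2), np.float64(6.9), np.float64(0.7), 0, 0, np.float64(-0.0288)]
```

servo_tool(motion=[[[0,0,0,0.0227,0,0],[0.8,6.8,0.7,0,0,-0.0288],[0.6,6.9,0.7,0,0,-0.0288],[0.4,6.9,0.7,0,0,-0.0288],[0.2,6.9,0.7,0,0,-0.0288]]])

```text
time: 6.2
ee_pos: [0.4708, 0.1463, 0.1992]
tcp_rot: [180.0, -0.0, -169.2]
wrist_force: [0.6, -0.0, -0.0]
opening: 0.0602
```

servo_tool(motion=[[[0,0,0,0,0,0],[0,0,0,0,0,0]]])

```text
time: 6.4
ee_pos: [0.4709, 0.1458, 0.1992]
tcp_rot: [180.0, -0.0, -169.3]
wrist_force: [0.1, -0.2, -0.1]
opening: 0.0601
```

```bash
python3 plan.py .4705 .145 .065 191 5
python3 - <<'E'
from h import *
p=snap('wrist','w3');crop(p,'w3c',200,100,240,180,3.3)
for X in([.4705,.145,.102],[.4705,.145,.032]):print(proj(p,X))
E
```

```text
from [0.4709 0.1458 0.1992] [ 1.7999e+02 -2.0000e-02 -1.6934e+02] t 6.4 F [ 0.1 -0.2 -0.1] op 60.1
[np.float64(0.1), np.float64(-0.1), np.float64(26.8), 0, 0, np.float64(-0.0012)]
[np.float64(0.1), np.float64(-0.1), np.float64(26.8), 0, 0, np.float64(-0.0012)]
[np.float64(0.1), np.float64(-0.1), np.float64(26.8), 0, 0, np.float64(-0.0012)]
[np.float64(0.1), np.float64(-0.1), np.float64(26.8), 0, 0, np.float64(-0.0012)]
[np.float64(0.1), np.float64(-0.1), np.float64(26.8), 0, 0, np.float64(-0.0012)]
(np.float64(318.8741357934938), np.float64(208.61070882155482))
(np.float64(319.2888861752645), np.float64(187.18303908731576))
```

View pics/w3.png

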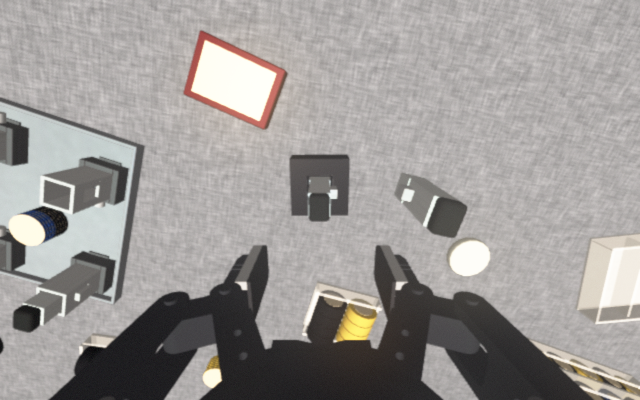

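servo_tool(motion=[[[0.2,-0.2,33.5,0,0,0],[0.1,0,33.5,0,0,0],[0,0,33.5,0,0,0],[0,0,33.5,0,0,0],[0,0,0,0,0,0]]])

```text
time: 6.95
ee_pos: [0.4682, 0.1442, 0.0611]
tcp_rot: [-180.0, -0.4, -169.4]
wrist_force: [-0.1, -0.0, 0.3]
opening: 0.0602
```

```bash
python3 plan.py .4705 .145 .065 191 1
python3 - <<'E'
from h import *
p=snap('wrist','w4')
E
```

```text
from [0.4682 0.1442 0.0611] [-179.97   -0.41 -169.39] t 6.95 F [-0.1 -0.   0.3] op 60.2
[np.float64(-2.4), np.float64(0.3), np.float64(-3.9), 0, 0, np.float64(-0.0068)]
```

View pics/w4.png

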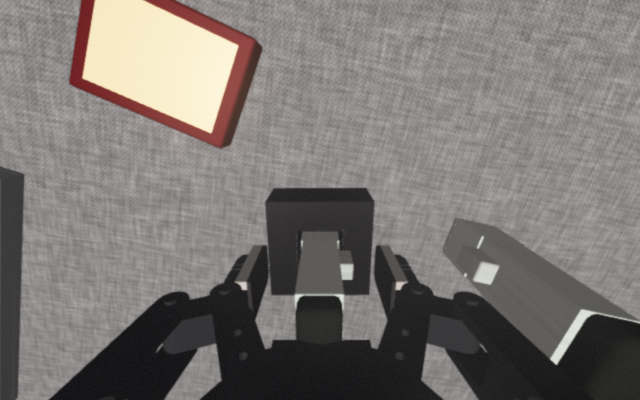

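servo_tool(motion=[[[0,0,0,0,0,0],[0,0,0,0,0,0]]])

```text
time: 7.2
ee_pos: [0.4719, 0.1456, 0.0674]
tcp_rot: [180.0, 0.2, -169.4]
wrist_force: [0.3, 0.3, -0.8]
opening: 0.0601
```

```bash
python3 plan.py .4705 .145 .065 191 1
```

```text
from [0.4719 0.1456 0.0674] [ 1.7996e+02  1.6000e-01 -1.6935e+02] t 7.2 F [ 0.3  0.3 -0.8] op 60.1
[np.float64(1.4), np.float64(-0.3), np.float64(2.4), 0, 0, np.float64(-0.0062)]
```

servo_tool(motion=[[[0,0,0,0,0,0],[0,0,0,0,0,0],[0,0,0,0,0,0]]])

```text
time: 7.5
ee_pos: [0.4709, 0.1454, 0.0658]
tcp_rot: [180.0, 0.0, -169.3]
wrist_force: [-0.5, 0.1, -0.4]
opening: 0.06
```

```bash
python3 plan.py .4705 .145 .065 191 1
```

```text
from [0.4709 0.1454 0.0658] [ 1.7997e+02  3.0000e-02 -1.6934e+02] t 7.5 F [-0.5  0.1 -0.4] op 60.0
[np.float64(0.5), np.float64(-0.3), np.float64(0.8), 0, 0, np.float64(-0.0059)]
```

servo_tool(motion=[[[0.5,-0.3,0.8,0,0,-0.006],[0,0,0,0,0,0],[0,0,0,0,0,0],[0,0,0,0,0,0],[0,0,0,0,0,0]]], gripper=12, newtons=30)

```text
time: 8.0
ee_pos: [0.4703, 0.1448, 0.0645]
tcp_rot: [180.0, -0.0, -169.0]
wrist_force: [-0.4, -1.0, 1.5]
opening: 0.02
```

servo_tool(motion=[[[0,0,0,0,0,0],[0,0,0,0,0,0],[0,0,0,0,0,0]]])

```text
time: 8.3
ee_pos: [0.4703, 0.1448, 0.0645]
tcp_rot: [180.0, -0.0, -169.0]
wrist_force: [-0.3, -1.7, 1.8]
opening: 0.0196
```

```bash
python3 plan.py .4705 .145 .20 191 5
python3 - <<'E'
from h import *
p=snap('wrist','w5');crop(p,'w5c',230,180,180,140,4.4)
E
```

```text
from [0.4703 0.1448 0.0645] [ 1.7999e+02 -1.0000e-02 -1.6900e+02] t 8.3 F [-0.3 -1.7  1.8] op 19.6
[np.float64(-0.0), np.float64(0.0), np.float64(-27.1), 0, 0, np.float64(-0.0)]
[np.float64(-0.0), np.float64(0.0), np.float64(-27.1), 0, 0, np.float64(-0.0)]
[np.float64(-0.0), np.float64(0.0), np.float64(-27.1), 0, 0, np.float64(-0.0)]
[np.float64(-0.0), np.float64(0.0), np.float64(-27.1), 0, 0, np.float64(-0.0)]
[np.float64(-0.0), np.float64(0.0), np.float64(-27.1), 0, 0, np.float64(-0.0)]
```

View pics/w5c.png

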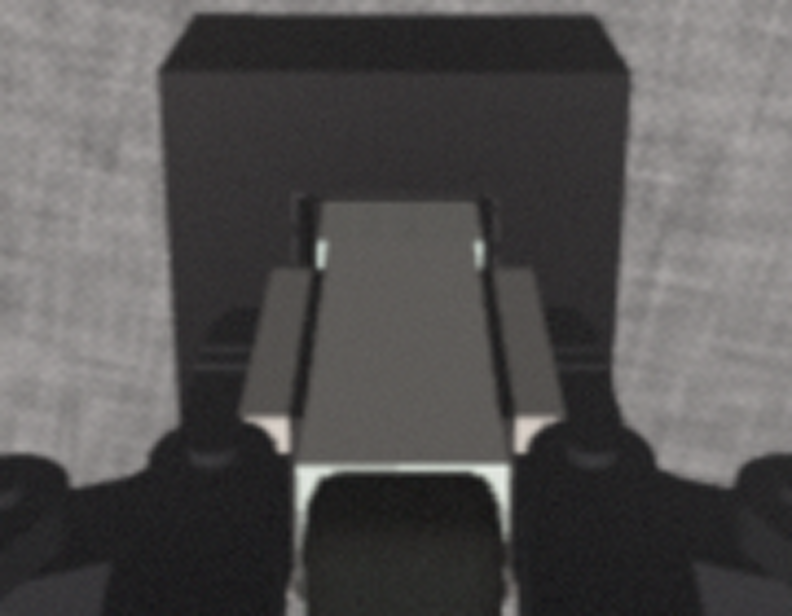

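servo_tool(motion=[[[0,0,-8,0,0,0],[0,0,-20,0,0,0],[0,0,-30,0,0,0],[0,0,-30,0,0,0],[0,0,-17,0,0,0]]])

```text
time: 8.85
ee_pos: [0.4706, 0.1452, 0.1722]
tcp_rot: [179.9, 0.1, -169.0]
wrist_force: [0.7, 0.2, -0.5]
opening: 0.0197
```

```bash
python3 plan.py .512 -.099 .17 171.1 10
```

```text
from [0.4706 0.1452 0.1722] [ 1.7993e+02  1.1000e-01 -1.6899e+02] t 8.85 F [ 0.7  0.2 -0.5] op 19.7
[np.float64(0.6), np.float64(-24.8), np.float64(0.2), 0, 0, np.float64(0.0348)]
[np.float64(-0.3), np.float64(-24.8), np.float64(0.2), 0, 0, np.float64(0.0348)]
[np.float64(-1.1), np.float64(-24.7), np.float64(0.2), 0, 0, np.float64(0.0348)]
[np.float64(-2.0), np.float64(-24.7), np.float64(0.2), 0, 0, np.float64(0.0348)]
[np.float64(-2.8), np.float64(-24.6), np.float64(0.2), 0, 0, np.float64(0.0348)]
[np.float64(-3.7), np.float64(-24.5), np.float64(0.2), 0, 0, np.float64(0.0348)]
[np.float64(-4.5), np.float64(-24.4), np.float64(0.2), 0, 0, np.float64(0.0348)]
[np.float64(-5.4), np.float64(-24.2), np.float64(0.2), 0, 0, np.float64(0.0348)]
[np.float64(-6.2), np.float64(-24.0), np.float64(0.2), 0, 0, np.float64(0.0348)]
[np.float64(-7.0), np.float64(-23.7), np.float64(0.2), 0, 0, np.float64(0.0348)]
```

servo_tool(motion=[[[0.6,-24.8,0.2,0,0,0.0348],[-0.3,-24.8,0.2,0,0,0.0348],[-1.1,-24.7,0.2,0,0,0.0348],[-2,-24.7,0.2,0,0,0.0348],[-2.8,-24.6,0.2,0,0,0.0348]]])

```text
time: 9.35
ee_pos: [0.4909, 0.022, 0.1687]
tcp_rot: [180.0, -0.0, -179.0]
wrist_force: [0.4, -0.5, -1.1]
opening: 0.0195
```

servo_tool(motion=[[[-3.7,-24.5,0.2,0,0,0.0348],[-4.5,-24.4,0.2,0,0,0.0348],[-5.4,-24.2,0.2,0,0,0.0348],[-6.2,-24,0.2,0,0,0.0348],[-7,-23.7,0.2,0,0,0.0348]]])

```text
time: 9.85
ee_pos: [0.5115, -0.1002, 0.1676]
tcp_rot: [180.0, -0.0, 171.0]
wrist_force: [-0.1, -0.4, -1.1]
opening: 0.0199
```

servo_tool(motion=[[[0,0,0,0,0,0],[0,0,0,0,0,0],[0,0,0,0,0,0],[0,0,0,0,0,0],[0,0,0,0,0,0]]])

```text
time: 10.35
ee_pos: [0.5115, -0.0987, 0.1674]
tcp_rot: [180.0, -0.0, 171.1]
wrist_force: [-0.3, 0.7, -1.8]
opening: 0.0194
```

```bash
python3 plan.py .512 -.099 .13 171.1 1
python3 - <<'E'
from h import *
p=snap('wrist','w6');crop(p,'w6c',230,130,180,180,3.3)
for z in(.073,.075): print(proj(p,[.512,-.099,z]))
for n in('scene','top'):
    q=snap(n,n+'6')
crop(pickle.load(open('pics/scene6.pkl','rb')),'s6c',190,150,100,120,5)
E
```

```text
from [ 0.5115 -0.0987  0.1674] [ 1.7998e+02 -2.0000e-02  1.7113e+02] t 10.35 F [-0.3  0.7 -1.8] op 19.4
[np.float64(-0.5), np.float64(-0.2), np.float64(37.4), 0, 0, np.float64(0.0006)]
(np.float64(319.386201966622), np.float64(211.23758476434816))
(np.float64(319.37686728951434), np.float64(212.0589848367549))
```

View pics/w6.png

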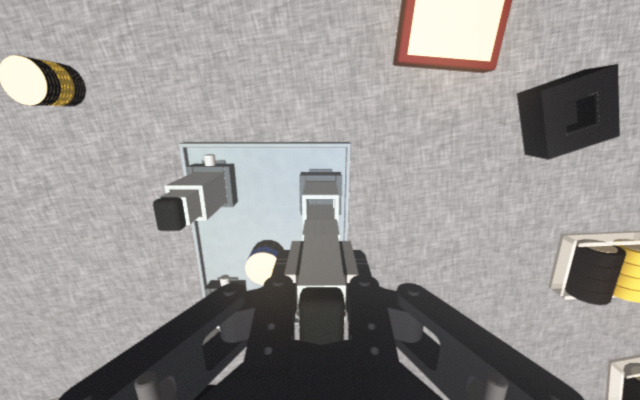

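View pics/s6c.png

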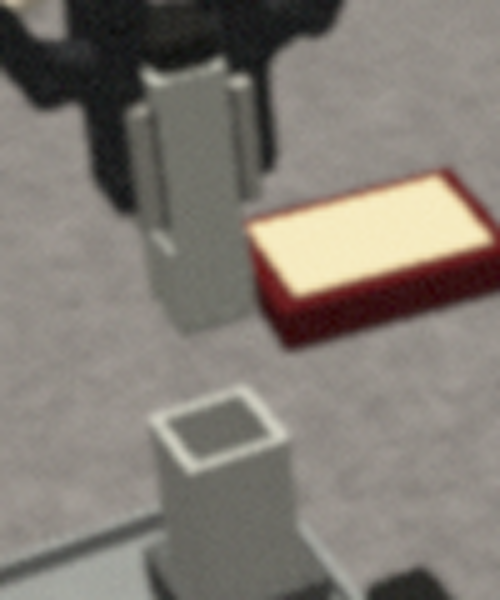

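servo_tool(motion=[[[-0.5,-0.2,15,0,0,0],[0,0,15,0,0,0],[0,0,0,0,0,0],[0,0,0,0,0,0],[0,0,0,0,0,0]]])

```text
time: 11.0
ee_pos: [0.512, -0.0997, 0.1375]
tcp_rot: [180.0, -0.0, 171.1]
wrist_force: [0.2, -0.4, -0.9]
opening: 0.0198
```

```bash
python3 plan.py .512 -.099 .13 171.1 1
python3 - <<'E'
from h import *
p=snap('wrist','w7');crop(p,'w7c',270,160,100,90,8)
a=rot(-8.9)
o=bot.get_obs()['ee_pos']
f=lambda P:((P[0]-270)*8,(P[1]-160)*8)
for m in([-.015,.015],[-.015,-.015],[-.012,.012],[-.012,-.012]):
    q=a@m+[.512,-.099]
    print(m,[np.round(f(proj(p,[*q,z])),0) for z in(.071,.074,.077)])
for m in([-.01,.01],[-.01,-.01]):
    q=a@m+o[:2];print('leg',np.round(f(proj(p,[*q,o[2]-.0525])),0))
q=snap('scene','s7');crop(q,'s7c',190,150,100,120,5)
E
```

```text
from [ 0.512  -0.0997  0.1375] [ 1.7999e+02 -1.0000e-02  1.7106e+02] t 11.0 F [ 0.2 -0.4 -0.9] op 19.8
[np.float64(0.2), np.float64(0.7), np.float64(7.5), 0, 0, np.float64(-0.0007)]
[-0.015, 0.015] [array([568., 353.]), array([570., 364.]), array([573., 375.])]
[-0.015, -0.015] [array([239., 354.]), array([237., 364.]), array([234., 375.])]
[-0.012, 0.012] [array([534., 384.]), array([536., 395.]), array([538., 407.])]
[-0.012, -0.012] [array([273., 385.]), array([271., 396.]), array([269., 407.])]
leg [512. 465.]
leg [279. 465.]
```

View pics/w7c.png

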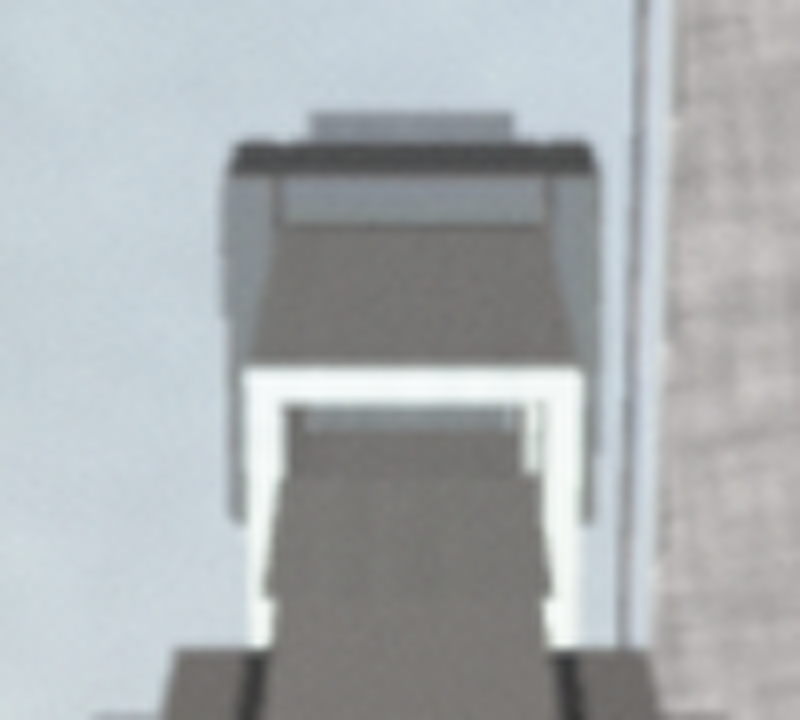

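View pics/s7c.png

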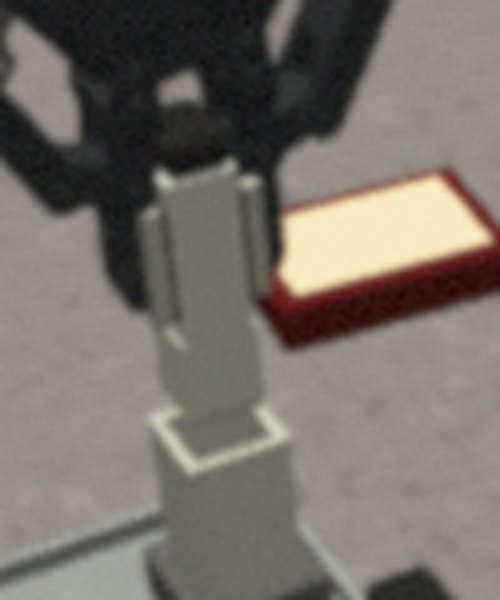

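servo_tool(motion=[[[0.6,0.7,3,0,0,0],[0,0,3,0,0,0],[0,0,0,0,0,0],[0,0,0,0,0,0]]])

```text
time: 11.5
ee_pos: [0.5114, -0.0989, 0.1312]
tcp_rot: [180.0, -0.0, 171.1]
wrist_force: [0.1, 0.2, -0.3]
opening: 0.0196
```

servo_tool(motion=[[[0,0,1.5,0,0,0],[0,0,1.5,0,0,0],[0,0,0,0,0,0]]])

```text
time: 11.8
ee_pos: [0.5114, -0.0989, 0.1281]
tcp_rot: [180.0, -0.0, 171.1]
wrist_force: [-0.4, -0.2, -0.6]
opening: 0.0195
```

servo_tool(motion=[[[0,0,1,0,0,0],[0,0,1,0,0,0],[0,0,0,0,0,0]]])

```text
time: 12.1
ee_pos: [0.5115, -0.0989, 0.1262]
tcp_rot: [180.0, -0.0, 171.1]
wrist_force: [-0.0, 0.1, -0.6]
opening: 0.0195
```

servo_tool(motion=[[[0,0,1,0,0,0],[0,0,1,0,0,0],[0,0,1,0,0,0],[0,0,0,0,0,0]]])

```text
time: 12.5
ee_pos: [0.5114, -0.0989, 0.1231]
tcp_rot: [180.0, -0.0, 171.1]
wrist_force: [-1.0, -1.7, -0.7]
opening: 0.0192
```

servo_tool(motion=[[[0,0,1,0,0,0],[0,0,1,0,0,0],[0,0,1,0,0,0],[0,0,0,0,0,0]]])

```text
time: 12.9
ee_pos: [0.5114, -0.0989, 0.1201]
tcp_rot: [180.0, -0.0, 171.1]
wrist_force: [0.5, 0.7, -1.4]
opening: 0.0196
```

```bash
python3 - <<'E'
from h import *
p=snap('wrist','w8');crop(p,'w8c',270,160,100,90,8)
print(bot.get_obs()['torque'],bot.get_obs()['wrist_force'])
E
```

```text
[-0.01033911 -0.04224076  0.01059737] [-0.59567321  0.50596372 -0.95688319]
```

View pics/w8c.png

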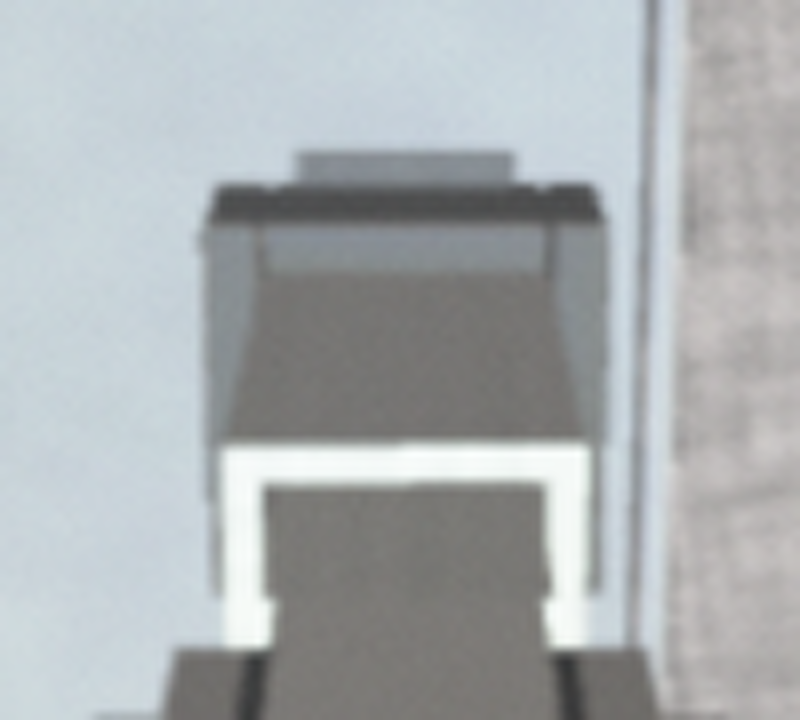

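servo_tool(motion=[[[0,0,1.5,0,0,0],[0,0,1.5,0,0,0],[0,0,1.5,0,0,0],[0,0,0,0,0,0]]])

```text
time: 13.35
ee_pos: [0.5113, -0.0988, 0.1155]
tcp_rot: [180.0, -0.1, 171.1]
wrist_force: [0.4, -0.1, -0.6]
opening: 0.0197
```

servo_tool(motion=[[[0,0,1.5,0,0,0],[0,0,1.5,0,0,0],[0,0,1.5,0,0,0],[0,0,0,0,0,0]]])

```text
time: 13.75
ee_pos: [0.5114, -0.0989, 0.111]
tcp_rot: [180.0, -0.0, 171.1]
wrist_force: [0.1, 0.1, -0.5]
opening: 0.0193
```

servo_tool(motion=[[[0,0,1.5,0,0,0],[0,0,1.5,0,0,0],[0,0,1,0,0,0],[0,0,0,0,0,0]]])

```text
time: 14.15
ee_pos: [0.5114, -0.0989, 0.1071]
tcp_rot: [180.0, -0.0, 171.1]
wrist_force: [0.4, -0.4, -1.4]
opening: 0.02
```

```bash
python3 - <<'E'
from h import *
p=snap('wrist','w9');crop(p,'w9c',260,200,120,90,6)
print(bot.get_obs()['torque'],bot.get_obs()['wrist_force'])
q=snap('scene','s9');crop(q,'s9c',190,150,100,120,5)
E
```

```text
[ 0.01871661  0.01166464 -0.0397662 ] [-0.6052664   0.0769688  -0.97345886]
```

View pics/w9c.png

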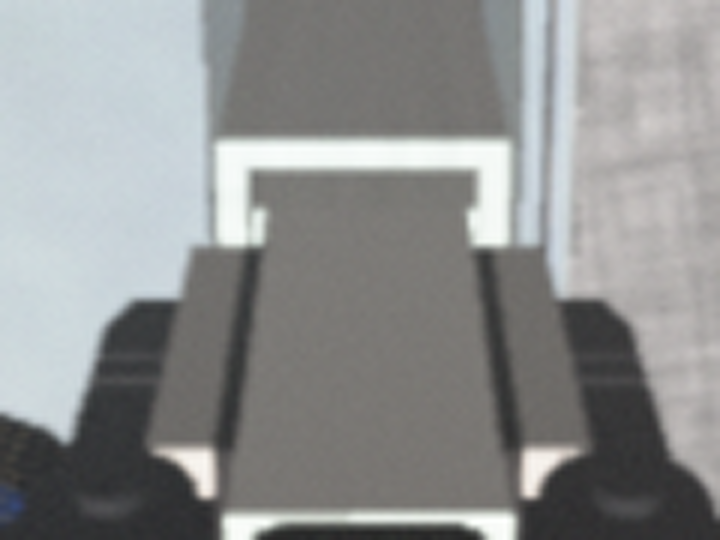

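View pics/s9c.png

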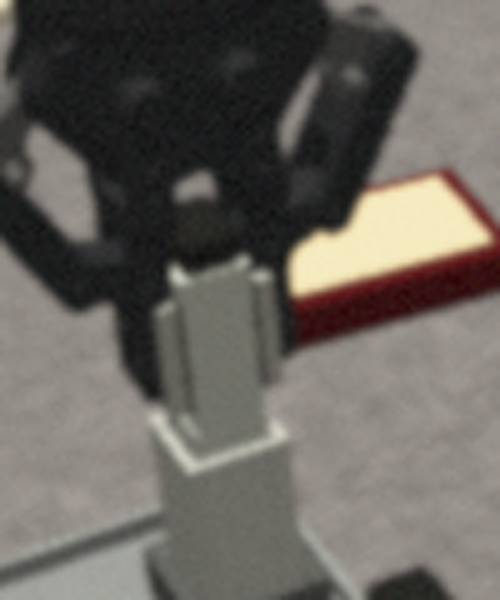

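servo_tool(motion=[[[0,0,1.2,0,0,0],[0,0,1.2,0,0,0],[0,0,1.2,0,0,0],[0,0,0,0,0,0]]])

```text
time: 14.65
ee_pos: [0.5114, -0.0989, 0.1035]
tcp_rot: [180.0, -0.0, 171.1]
wrist_force: [0.4, -0.6, -0.3]
opening: 0.0197
```

servo_tool(motion=[[[0,0,1,0,0,0],[0,0,1,0,0,0],[0,0,1,0,0,0],[0,0,0,0,0,0]]])

```text
time: 15.05
ee_pos: [0.5114, -0.0989, 0.1006]
tcp_rot: [180.0, -0.0, 171.1]
wrist_force: [0.3, 0.1, -1.5]
opening: 0.0198
```

servo_tool(motion=[[[0,0,1,0,0,0],[0,0,1,0,0,0],[0,0,0,0,0,0]]])

```text
time: 15.35
ee_pos: [0.5114, -0.0989, 0.0985]
tcp_rot: [180.0, -0.0, 171.1]
wrist_force: [0.3, 0.2, -1.2]
opening: 0.0195
```

```bash
python3 - <<'E'
from h import *
p=snap('wrist','w10');crop(p,'w10c',260,200,120,90,6)
print(bot.get_obs()['torque'],bot.get_obs()['wrist_force'])
E
```

```text
[-0.035256    0.02111392  0.02033312] [-0.73225845  0.56919449 -1.31648682]
```

View pics/w10c.png

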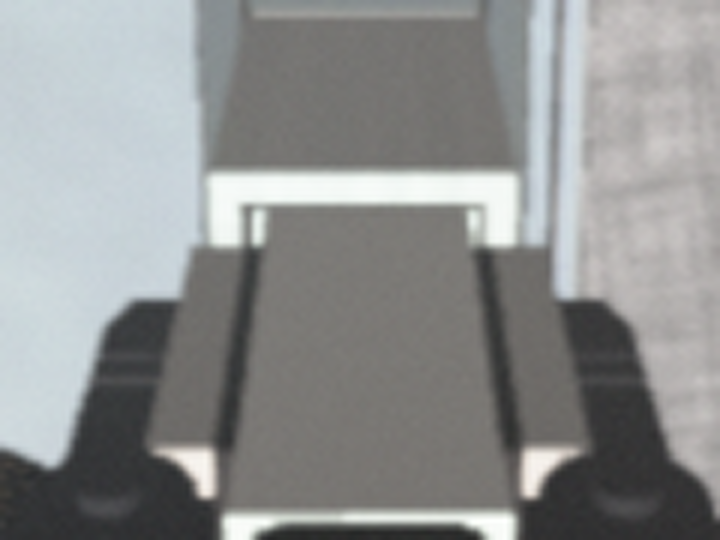

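servo_tool(motion=[[[0,0,0.8,0,0,0],[0,0,0.8,0,0,0],[0,0,0,0,0,0]]])

```text
time: 15.7
ee_pos: [0.5114, -0.0989, 0.097]
tcp_rot: [180.0, -0.0, 171.1]
wrist_force: [1.0, -0.4, -1.3]
opening: 0.0197
```

servo_tool(motion=[[[0,0,0.7,0,0,0],[0,0,0,0,0,0]]])

```text
time: 15.9
ee_pos: [0.5115, -0.0989, 0.0963]
tcp_rot: [180.0, -0.0, 171.1]
wrist_force: [0.9, 0.3, -0.9]
opening: 0.0193
```

servo_tool(motion=[[[0,0,0.7,0,0,0],[0,0,0,0,0,0]]])

```text
time: 16.1
ee_pos: [0.5114, -0.0989, 0.0956]
tcp_rot: [180.0, -0.0, 171.1]
wrist_force: [-0.1, -0.1, -0.9]
opening: 0.0193
```

servo_tool(motion=[[[0,0,0.6,0,0,0],[0,0,0,0,0,0]]])

```text
time: 16.3
ee_pos: [0.5115, -0.0989, 0.0951]
tcp_rot: [180.0, -0.0, 171.1]
wrist_force: [0.5, 0.2, -0.7]
opening: 0.0197
```

servo_tool(motion=[[[0,0,0.6,0,0,0],[0,0,0,0,0,0]]])

```text
time: 16.5
ee_pos: [0.5114, -0.0989, 0.0944]
tcp_rot: [180.0, -0.0, 171.1]
wrist_force: [0.2, -0.3, -0.9]
opening: 0.0196
```

servo_tool(motion=[[[0,0,0.6,0,0,0],[0,0,0,0,0,0]]])

```text
time: 16.7
ee_pos: [0.5115, -0.0989, 0.0939]
tcp_rot: [180.0, -0.0, 171.1]
wrist_force: [-0.3, 0.4, -0.1]
opening: 0.0198
```

```bash
python3 - <<'E'
from h import *
p=snap('wrist','w11');crop(p,'w11c',260,200,120,90,6)
q=snap('scene','s11');crop(q,'s11c',205,190,60,70,8)
E
```

```text
(no output)
```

View pics/w11c.png

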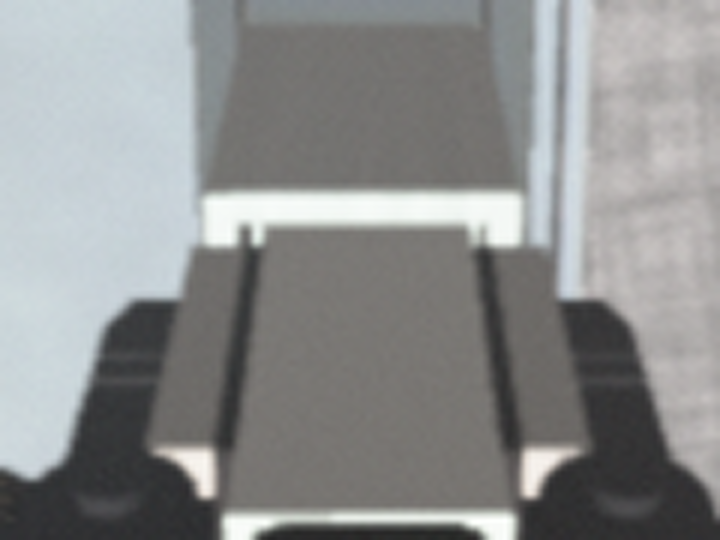

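View pics/s11c.png

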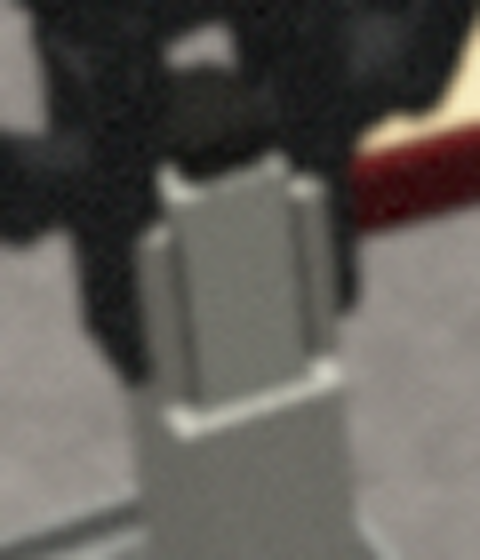

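servo_tool(motion=[[[0,0,0.6,0,0,0],[0,0,0,0,0,0]]])

```text
time: 17.0
ee_pos: [0.5116, -0.0989, 0.0937]
tcp_rot: [180.0, 0.0, 171.1]
wrist_force: [-1.2, -0.3, 3.4]
opening: 0.0196
```

servo_tool(motion=[[[0,0,0.6,0,0,0],[0,0,0,0,0,0]]])

```text
time: 17.2
ee_pos: [0.5116, -0.0989, 0.0937]
tcp_rot: [180.0, 0.0, 171.1]
wrist_force: [-3.1, 1.0, 7.7]
opening: 0.0195
```

servo_tool(motion=[[[0,0,0.6,0,0,0],[0,0,0,0,0,0]]])

```text
time: 17.4
ee_pos: [0.5117, -0.099, 0.0937]
tcp_rot: [180.0, 0.1, 171.1]
wrist_force: [-5.0, 1.3, 12.8]
opening: 0.0199
```

servo_tool(motion=[[[0,0,-1.8,0,0,0],[0,0,0,0,0,0]]])

```text
time: 17.6
ee_pos: [0.5116, -0.0989, 0.094]
tcp_rot: [180.0, -0.0, 171.1]
wrist_force: [0.2, -0.5, 0.2]
opening: 0.0198
```

servo_tool(motion=[[[0,0,0,0,0,0],[0,0,0,0,0,0],[0,0,0,0,0,0],[0,0,0,0,0,0]]], gripper=40)

```text
time: 18.0
ee_pos: [0.5115, -0.0989, 0.0938]
tcp_rot: [180.0, -0.0, 171.1]
wrist_force: [0.2, 0.9, 0.1]
opening: 0.0401
```

```bash
python3 - <<'E'
from h import *
p=snap('wrist','w12');crop(p,'w12c',240,180,160,130,5)
q=snap('scene','s12');crop(q,'s12c',205,190,60,70,8)
E
```

```text
(no output)
```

View pics/w12c.png

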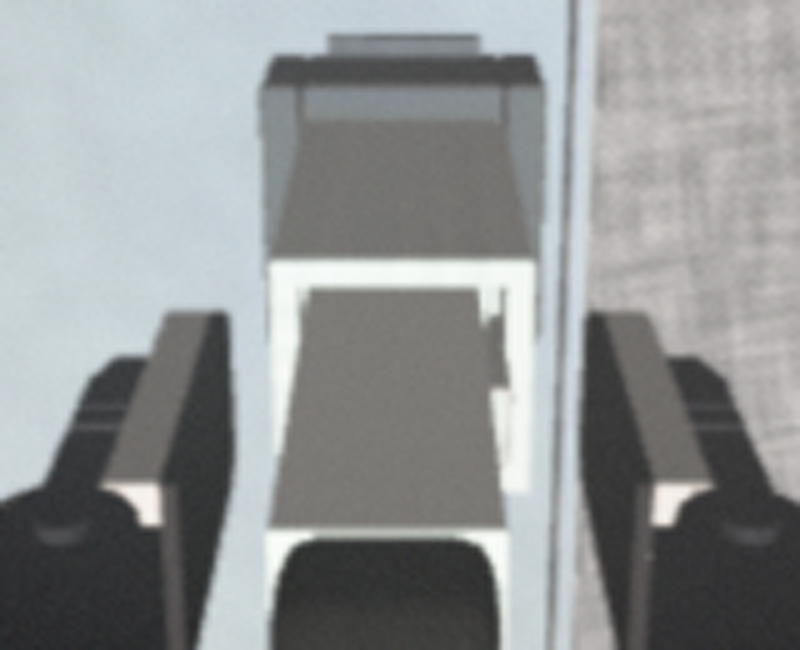

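View pics/s12c.png

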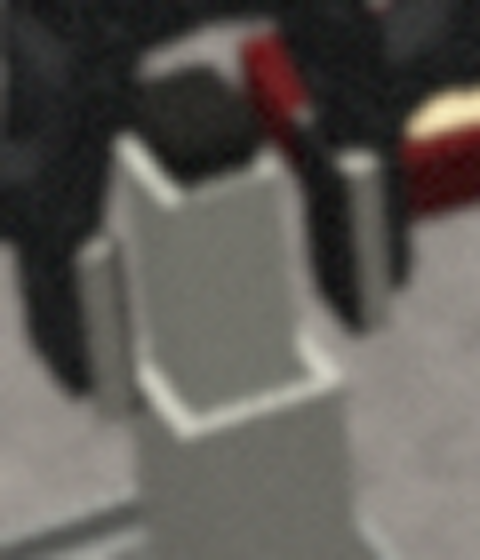

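servo_tool(motion=[[[0,0,-15,0,0,0],[0,0,-25,0,0,0],[0,0,-22,0,0,0],[0,0,-10,0,0,0],[0,0,0,0,0,0]]])

```text
time: 18.6
ee_pos: [0.5123, -0.0991, 0.1679]
tcp_rot: [180.0, 0.2, 171.1]
wrist_force: [0.0, -0.9, -0.9]
opening: 0.0401
```

servo_tool(motion=[[[0,0,0,0,0,0],[0,0,0,0,0,0],[0,0,0,0,0,0],[0,0,0,0,0,0],[0,0,0,0,0,0]]], gripper=0)

```text
time: 19.1
ee_pos: [0.5114, -0.0989, 0.1656]
tcp_rot: [180.0, -0.1, 171.1]
wrist_force: [0.2, -0.1, 0.5]
opening: 0.0
```

```bash
python3 - <<'E'
from h import *
p=snap('wrist','w13');crop(p,'w13c',240,140,160,130,5)
E
python3 plan.py .5115 -.0995 .153 171.1 1
```

```text
from [ 0.5114 -0.0989  0.1657] [ 1.7999e+02 -4.0000e-02  1.7106e+02] t 19.15 F [-0.2  0.1  0.8] op -0.2
[np.float64(-0.2), np.float64(-0.6), np.float64(12.7), 0, 0, np.float64(-0.0007)]
```

View pics/w13c.png

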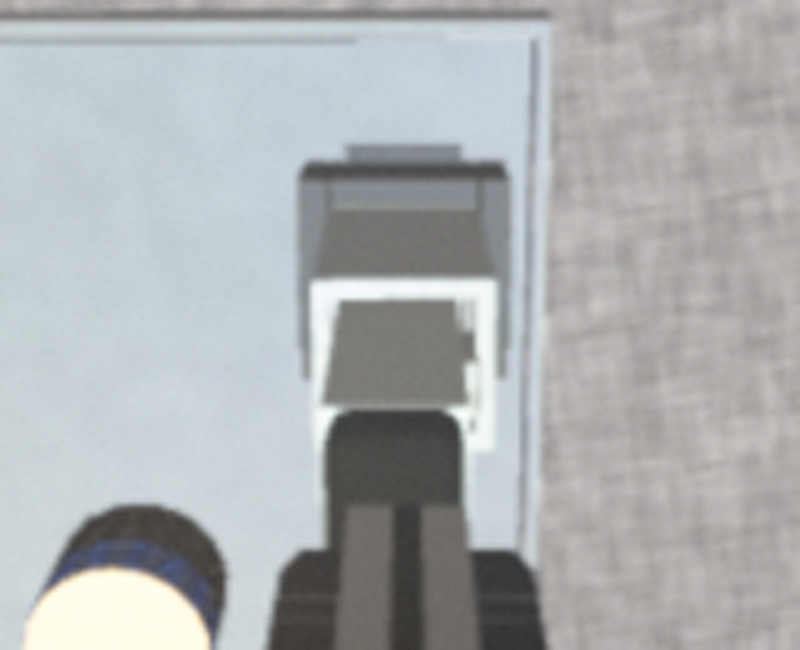

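servo_tool(motion=[[[-0.2,-0.8,7,0,0,0],[0,0,5,0,0,0],[0,0,0,0,0,0],[0,0,0,0,0,0]]])

```text
time: 19.55
ee_pos: [0.5114, -0.0997, 0.1537]
tcp_rot: [180.0, -0.0, 171.1]
wrist_force: [-0.6, 0.2, -0.5]
opening: 0.0003
```

servo_tool(motion=[[[0,0,1,0,0,0],[0,0,1,0,0,0],[0,0,1,0,0,0],[0,0,0,0,0,0]]])

```text
time: 19.95
ee_pos: [0.5115, -0.0997, 0.1508]
tcp_rot: [180.0, -0.0, 171.1]
wrist_force: [-0.2, 0.1, 0.2]
opening: -0.0002
```

servo_tool(motion=[[[0,0,0.8,0,0,0],[0,0,0.8,0,0,0],[0,0,0,0,0,0]]])

```text
time: 20.25
ee_pos: [0.5117, -0.0998, 0.1496]
tcp_rot: [180.0, 0.0, 171.1]
wrist_force: [0.8, 0.2, 3.4]
opening: 0.0005
```

Contact at 0.1500, as expected. Pushing on gently.

servo_tool(motion=[[[0,0,0.8,0,0,0],[0,0,0.8,0,0,0],[0,0,0,0,0,0]]])

```text
time: 20.55
ee_pos: [0.5116, -0.0998, 0.1477]
tcp_rot: [180.0, -0.0, 171.1]
wrist_force: [-0.5, -0.8, 3.2]
opening: -0.0002
```

servo_tool(motion=[[[0,0,1,0,0,0],[0,0,1,0,0,0],[0,0,0,0,0,0]]])

```text
time: 20.85
ee_pos: [0.5115, -0.0998, 0.1455]
tcp_rot: [180.0, -0.0, 171.1]
wrist_force: [-0.5, -0.4, 2.9]
opening: 0.0001
```

servo_tool(motion=[[[0,0,1,0,0,0],[0,0,1,0,0,0],[0,0,0,0,0,0]]])

```text
time: 21.15
ee_pos: [0.5115, -0.0997, 0.1435]
tcp_rot: [180.0, -0.0, 171.1]
wrist_force: [0.1, -0.4, 1.8]
opening: 0.0001
```

servo_tool(motion=[[[0,0,1.2,0,0,0],[0,0,1.2,0,0,0],[0,0,1.2,0,0,0],[0,0,1.2,0,0,0]]])

```text
time: 21.55
ee_pos: [0.5116, -0.0998, 0.1388]
tcp_rot: [180.0, -0.0, 171.1]
wrist_force: [-0.9, -0.6, 3.0]
opening: -0.0004
```

servo_tool(motion=[[[0,0,1.2,0,0,0],[0,0,1.2,0,0,0],[0,0,1.2,0,0,0],[0,0,1.2,0,0,0]]])

```text
time: 21.95
ee_pos: [0.5116, -0.0997, 0.134]
tcp_rot: [180.0, -0.0, 171.1]
wrist_force: [-0.2, -1.9, 2.3]
opening: -0.0002
```

servo_tool(motion=[[[0,0,1,0,0,0],[0,0,1,0,0,0],[0,0,1,0,0,0],[0,0,0,0,0,0]]])

```text
time: 22.35
ee_pos: [0.5115, -0.0997, 0.1309]
tcp_rot: [180.0, -0.0, 171.1]
wrist_force: [0.3, -1.0, 0.8]
opening: -0.0001
```

servo_tool(motion=[[[0,0,0.8,0,0,0],[0,0,0.8,0,0,0],[0,0,0,0,0,0]]])

```text
time: 22.65
ee_pos: [0.5115, -0.0997, 0.1294]
tcp_rot: [180.0, -0.0, 171.1]
wrist_force: [-1.1, -0.9, 1.5]
opening: 0.0
```

servo_tool(motion=[[[0,0,0.7,0,0,0],[0,0,0.7,0,0,0],[0,0,0,0,0,0]]])

```text
time: 22.95
ee_pos: [0.5114, -0.0996, 0.1278]
tcp_rot: [180.0, -0.0, 171.1]
wrist_force: [0.7, 0.3, -0.3]
opening: -0.0003
```

servo_tool(motion=[[[0,0,0.7,0,0,0],[0,0,0,0,0,0]]])

```text
time: 23.15
ee_pos: [0.5114, -0.0996, 0.127]
tcp_rot: [180.0, -0.1, 171.1]
wrist_force: [0.0, 0.4, -1.0]
opening: -0.0001
```

```bash
python3 - <<'E'
from h import *
p=snap('wrist','w14');crop(p,'w14c',240,180,160,130,5)
q=snap('scene','s14');crop(q,'s14c',205,190,60,70,8)
E
```

```text
(no output)
```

View pics/w14c.png

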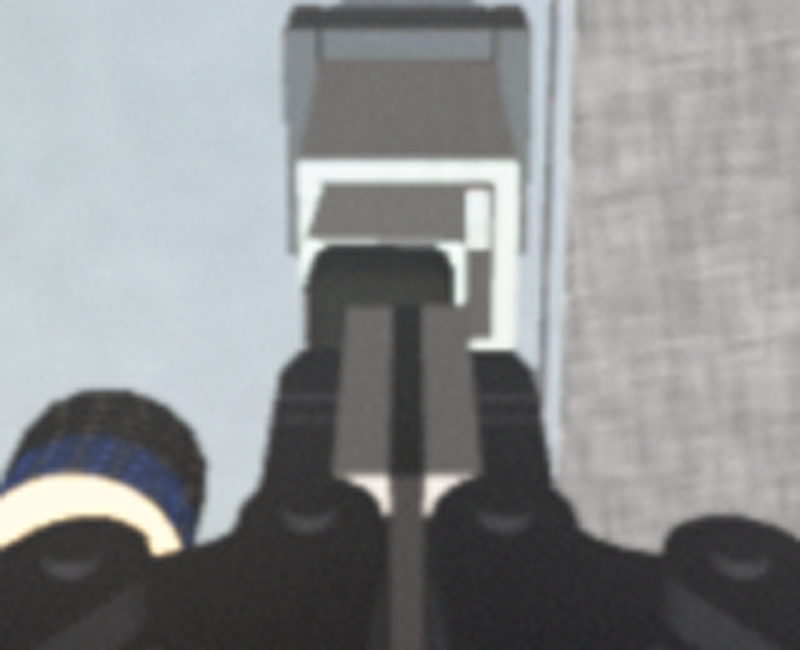

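View pics/s14c.png

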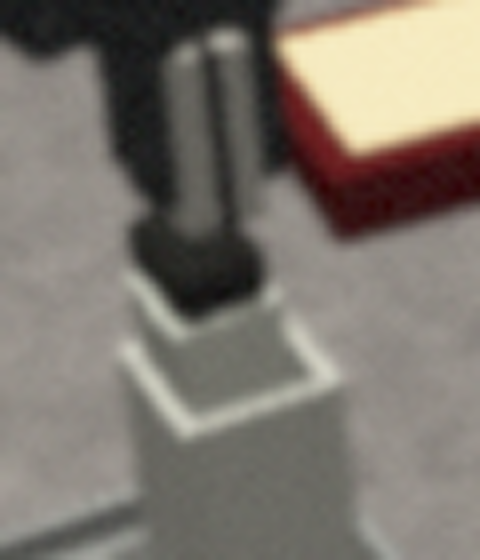

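servo_tool(motion=[[[0,0,0.8,0,0,0],[0,0,0.8,0,0,0],[0,0,0,0,0,0]]])

```text
time: 23.55
ee_pos: [0.5115, -0.0997, 0.1257]
tcp_rot: [180.0, -0.0, 171.1]
wrist_force: [-0.2, -0.5, 0.2]
opening: 0.0001
```

servo_tool(motion=[[[0,0,0.7,0,0,0],[0,0,0,0,0,0]]])

```text
time: 23.75
ee_pos: [0.5115, -0.0997, 0.1251]
tcp_rot: [180.0, -0.0, 171.1]
wrist_force: [-0.2, -0.7, -0.1]
opening: -0.0
```

servo_tool(motion=[[[0,0,0.6,0,0,0],[0,0,0,0,0,0]]])

```text
time: 23.95
ee_pos: [0.5116, -0.0997, 0.1245]
tcp_rot: [180.0, -0.0, 171.1]
wrist_force: [0.6, 0.8, 0.2]
opening: -0.0002
```

servo_tool(motion=[[[0,0,0.6,0,0,0],[0,0,0,0,0,0]]])

```text
time: 24.15
ee_pos: [0.5117, -0.0998, 0.1241]
tcp_rot: [180.0, 0.0, 171.1]
wrist_force: [-0.1, -0.2, 1.0]
opening: -0.0001
```

servo_tool(motion=[[[0,0,0.5,0,0,0],[0,0,0,0,0,0]]])

```text
time: 24.35
ee_pos: [0.5118, -0.0998, 0.1239]
tcp_rot: [180.0, 0.0, 171.1]
wrist_force: [-0.2, 0.1, 4.5]
opening: -0.0001
```

servo_tool(motion=[[[0,0,-5,0,0,0],[0,0,-20,0,0,0],[0,0,-35,0,0,0],[0,0,-30,0,0,0],[0,0,-10,0,0,0]]])

```text
time: 24.85
ee_pos: [0.5123, -0.0999, 0.2267]
tcp_rot: [180.0, 0.2, 171.1]
wrist_force: [-0.6, -0.2, 0.4]
opening: -0.0
```

servo_tool(motion=[[[0,25,0,0,0,0],[0,35,0,0,0,0],[0,35,0,0,0,0],[0,25,0,0,0,0],[0,0,0,0,0,0]]])

```text
time: 25.35
ee_pos: [0.5302, 0.0212, 0.2225]
tcp_rot: [180.0, -0.1, 171.2]
wrist_force: [-0.5, -0.8, -0.5]
opening: 0.0001
```

```bash
python3 - <<'E'
from h import *
p=snap('wrist','w15')
u,v=map(int,proj(p,[.512,-.099,.07]));print(u,v)
crop(p,'w15c',max(0,u-70),max(0,v-60),140,110,5.5)
print(bot.get_obs()['ee_pos'],bot.get_obs()['time'])
q=snap('scene','s15');crop(q,'s15c',195,190,80,80,8)
t=snap('top','t15')
E
```

```text
203 192
[0.5300928  0.0199423  0.22265508] 25.4
```

View pics/w15c.png

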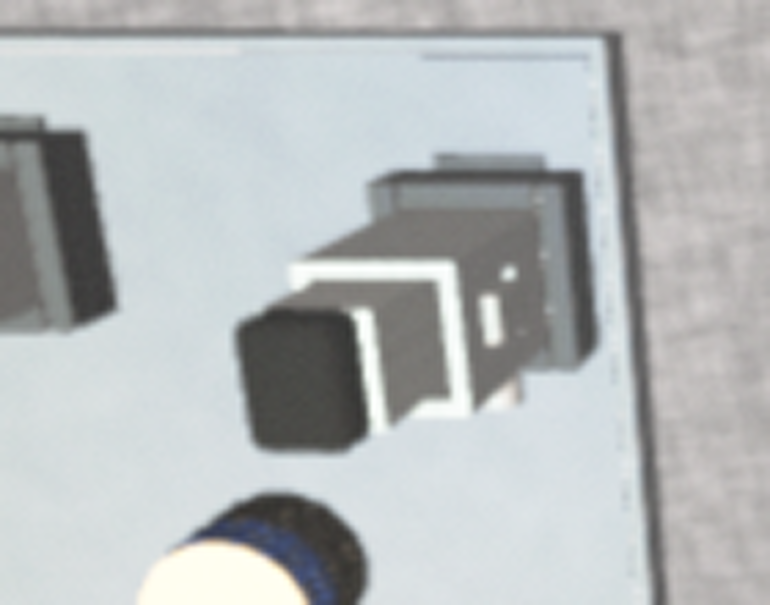

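View pics/s15.png

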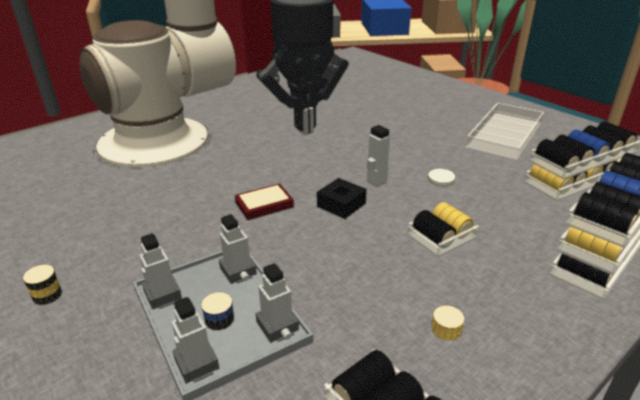

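```bash
python3 - <<'E'
from h import *
p=pickle.load(open('pics/w15.pkl','rb'))
a=rot(-8.9);m0=np.array([.5115,-.0987])
f=lambda P:((P[0]-133)*5.5,(P[1]-132)*5.5)
for y in(.012,.015,.0155,.016,.017,.018):
    print(y,*[np.round(f(proj(p,[*(a@[x,y]+m0),.059])),1) for x in(-.005,.005)])
print('rim',*[np.round(f(proj(p,[*(a@[x,.015]+m0),.0747])),1) for x in(-.015,.015)])
crop(p,'w15d',195,170,45,40,16)
E
```

```text
0.012 [468.1 288. ] [473.7 337.1]
0.015 [483.4 288.1] [488.9 337.2]
0.0155 [486.  288.1] [491.5 337.2]
0.016 [488.5 288.1] [494.  337.2]
0.017 [493.6 288.1] [499.  337.2]
0.018 [498.8 288.1] [504.1 337.2]
rim [448.1 256.6] [466.4 411. ]
```

View pics/w15d.png

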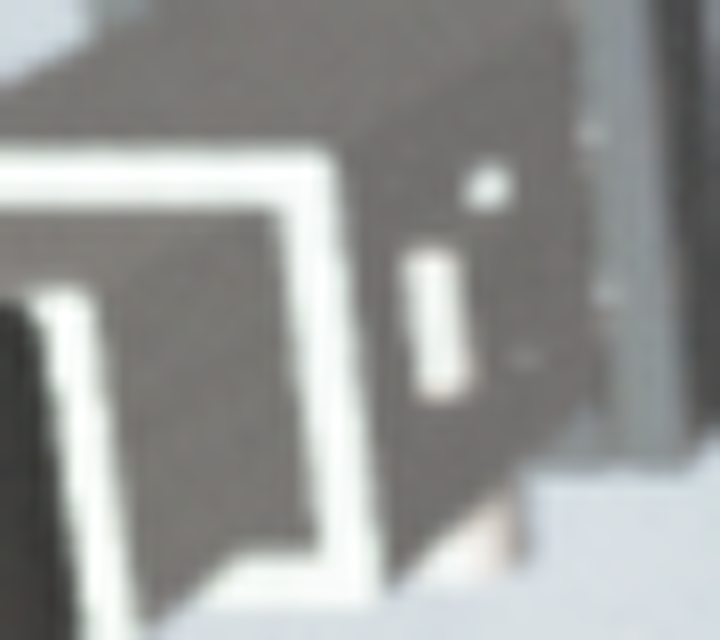

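```bash
python3 -c "
from h import *
print(bot.job_done(),bot.get_obs()['time'])"
```

```text
the job is handed in; nothing more can be done
the job is handed in; nothing more can be done
```

The leg is in the empty socket with its button out through the hole. The job was handed in at about 25.5 s, with the gripper raised clear; no verdict came back.

**What I did:** I took the leg that stands in the block, not the larger look-alike beside it. I pinched its button flush and lowered it into the socket, whose rim I found about 11 mm off nominal along x and at z ≈ 74.7 mm. After letting go, I slid the leg home with the closed fingertips on its foot.

**Last checks:**
- **Click:** the sliding force was about 3 N, and it dropped to zero at the pop depth. A light touch then met a hard stop with the leg's lower end about 59.5 mm below the true rim.
- **Button:** in the wrist picture the button's bright top stands out of the hole to roughly 17.5 mm from the axis.
- **Force:** the largest wrist reading was about 14 N. It came from the fingertips meeting the rim.
- **Rack, card box and chips:** they look unmoved in the last scene picture; I did not measure this.

**What went wrong on the way:** my first approach to the leg ran into the last joint's end stop. I turned the gripper half round and grasped from that side, which cost about 3 s. The leg sat slightly toward −y in the bore after I let go, which I judged within tolerance.

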